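# Make up the valve kit in its foam tray

## Robot

A 6-joint arm with a two-finger parallel gripper is mounted at the origin on the work surface. World frame = base frame: x ahead of the robot, y to its left, z up, the work surface at z = 0. Lengths are in m, angles in rad, forces in N, time in s.
With the tool pointing down it reaches from about 0.325 to 1 m from the base axis. Payload 5.1 kg.
Tool frame: the origin (TCP) lies midway between the tips of the shut fingers; the grasp point (between the pads) lies 19 mm behind it; z points along the fingers, y is the line along which they close (so a half turn about z gives the same grasp; the last joint's range is limited). The gripper opens to 85 mm and grips with 20 to 120 N. Pads are 22 mm wide; open, the fingers measure 114 mm over their backs; the gripper's body (76 mm by 85 mm) begins 54 mm behind the grasp point. The pads swing forward as they close: fully open they stand 13 mm farther back than shut.
Start: joints at [1.12, 0.124, 1.65, -0, 1.367, -0.083], TCP at [0.234, 0.607, 0.194] pointing down, gripper open.
Joint ranges: [-2.61, 2.61], [-1.02, 2.33], [0.03, 2.71], [-1.35, 4.49], [0.32, 2.68], [-2.91, 2.91]. Speed limits (rad/s): [2.57, 2.57, 3.14, 3.14, 3.14, 3.14].

## Interface

Orientations are given as a rotation vector (axis times angle).
In Python, from plant import * gives the robot as it stands.
- The arm moves only by the tool drive_tool, never from a script. Its argument "targets" is a list of rows, each an object of numbers: "jaw": the closure, from -1 (fully open) to 1 (shut); "tx", "ty", "tz": the shift along the tool's x, y, z in units of 25 mm (1.0 is 25 mm); "spin": the turn about the tool's z in units of 10 degrees (1.0 is 10 degrees). A call has exactly 10 rows; each row shifts and turns the commanded pose from where the row before left it, along the tool's axes as they then stand; what a row does not reach is not made up. A row lasts 1/8 s, in which the tool goes at most 62.5 mm and 10.7 degrees, less where a joint would pass 70% of its speed; a pose out of reach is approached as far as the arm can. A call is refused whole if a number of a shift passes 1 or a number of a turn 1, either way. A call with a gripper value outside its range is refused whole. The fingers move at their own pace and stop on an object; "squeeze" is the grip in N (left out, the last holds). Time passes only in rows, so rows that do not move let the fingers close, or fill a call up. It gives the time, the measured TCP pose, the force, the opening and the grip force at its end, in the units of the state.
- get_obs(): the state, without advancing time (a new reading comes with each control period).
- snapshot(name): name is "side" or "top" or "wrist"; returns the picture (420x560x3 uint8, red, green, blue); there is no depth.
- get_calibration(name): a dict with "fovy" (degrees; the focal length in pixels is half the picture's height over the tangent of half this angle, whatever the lens; pixels are square), "cx", "cy" (the principal point, pixels), "dist_coeffs" ([k1, k2, p1, p2, k3] as OpenCV has them; the pictures are not rectified), "cam_to_world" (4x4, takes a point from camera to world coordinates); the wrist camera has in their place "tool_from_camera" (4x4, takes a point from camera to tool coordinates, whose origin is the TCP and whose axes are the flange's). Camera axes: x right, y down, z forward; pixel columns grow to the right and rows downward; lengths in m; the calibration is good to about 2 mm. A picture is of the moment at which its call begins: read the wrist's pose just before it. get_calibration takes no time and is no camera call.
- sign_off(): hands the job in; it is judged then, once.
Trained networks look in the newest picture that a camera, given by its name, has taken for a name from the list of things; names that differ only in an ending like _2 or _b are one class to them, and where a whole thing is asked for, a point or a joint stands for the part that bears it (a point fixed in the world has none). Each returns a list of dicts, best first, with "p" (0 to 1); they miss things now and then, are a little off and sometimes report something else, mostly with a low value. They report only what shows in the picture. A call takes as long as a camera call. They do not tell look-alikes from the thing itself.
- regions_of(camera, name): "region" (420x560 bool, what is visible of it) and "bbox" ([left, top, right, bottom] in pixels, round what is visible of it).
- spot_point(camera, name): "uv" ([column, row] in pixels: a listed point, or the origin of a listed thing).
The state is a dict: "time_s": time; "joints": joint angles; "joint_velocities": joint speeds; "joint_efforts": joint torques, N m; "tool_pos": TCP position; "tcp_rot": TCP orientation; "contact_force": force on the tool from outside, world axes, zero at the start; "torque": the same for the moment, N m; "width": finger opening in m; "grip_force": force on a finger pad.
Only numpy, scipy, OpenCV 4.12 (cv2) and the standard library are available. Lean on these libraries where they do the work, as an engineer would, in place of code of your own. Each camera call takes 0.05 s, during which the arm holds its last target. There are 200 camera calls.

## Task

Make up the kit for the next pipe assembly: put the ball valve with the T handle, the regulating valve with the round hand wheel, the white-capped press adapter and the barrel nipple each into the foam cut-out of the tray that matches its outline, lying or standing as it does now and fully down on the cut-out's floor. Set each one down rather than dropping it, and do not shift or knock over the paste tub that stands among them.

Things in the scene. Friction and masses are not known exactly. Their poses are not given: they have to be found in the camera images.
- ball_valve_centre (a point): Brass ball valve lying flat. Run (pipe) along x, 54 mm long, flat ends, 30 mm hexagons, 30 mm high; to +y a stem, then a black T-handle cross bar 64 mm along x, 14 along y, 26 high, centred 46 mm from the run's axis. Point: middle of the run, 15 mm above its underside; y towards the handle, z up. Can be gripped from above by the run's two ends.
- reg_valve_centre (a point): Brown bronze regulating valve lying flat. Run along x, 60 mm long, flat ends, 30 mm hexagons, 30 mm high, two test plugs 7 mm proud on top; to +y a neck and a round blue hand wheel 30 mm across, 28 mm long, far face 58 mm from the run's axis. Point: middle of the run, 15 mm above its underside; y towards the wheel, z up. Can be gripped from above by the run's two ends.
- adapter_centre (a point): Steel press adapter standing upright under a white plastic cap: 50 mm high, hexagon foot 34 mm across flats (39 over corners), waist 32 mm, from 30 mm up a round collar and cap 40 mm across. Point: on its axis, 25 mm above its underside; z up.
- nipple_centre (a point): Brown bronze round barrel nipple, threaded at both ends, dark in the middle, standing on end: 24 mm across, 52 mm high. Point: on its axis, 26 mm above its underside; z up.
- insert_ball_seat (a point): Fixed black foam insert, 110 x 110 x 13 mm, one of four in a row (any order) in a low kit tray. Cut-out 7 mm deep with a grey flat floor, the ball valve's outline 7 mm oversize all round: 68 x 44 mm (run), 36 mm wide slot (stem), 78 x 28 mm (cross bar). Point: on the floor, under the middle of the seated run, 19 mm to -y of the insert's middle; x along the run, y to the cross bar, z up.
- insert_reg_seat (a point): Fixed black foam insert, 110 x 110 x 13 mm, one of four in a row (any order) in a low kit tray. Cut-out 7 mm deep with a grey flat floor, the regulating valve's outline 7 mm oversize all round: 74 x 44 mm (run), 44 mm wide slot 43 mm long (neck, wheel). Point: on the floor, under the middle of the seated run, 21.5 mm to -y of the insert's middle; x along the run, y to the wheel, z up.
- insert_adapter_seat (a point): Fixed black foam insert, 110 x 110 x 13 mm, one of four in a row (any order) in a low kit tray. Cut-out 7 mm deep with a grey flat floor, the larger round one, 54 mm across, in the insert's middle, for the press adapter on its hexagon foot. Point: centre of the cut-out's floor; z up.
- insert_nipple_seat (a point): Fixed black foam insert, 110 x 110 x 13 mm, one of four in a row (any order) in a low kit tray. Cut-out 7 mm deep with a grey flat floor, the smaller round one, 38 mm across, in the insert's middle, for the nipple on end. Point: centre of the cut-out's floor; z up.
- paste_tub_centre (a point): White lidded tub of jointing paste, 81 mm across, 87 mm high, 0.6 kg, standing in the row of fittings; not part of the kit. Point: on its axis, 43.5 mm above the bench.
Things that resemble listed ones, but are neither listed nor needed, are in the scene too. There is more than one size of the part that bears reg_valve_centre; the job needs the middle-sized. Leave any green or turquoise look-alike of the part that bears insert_ball_seat alone.

How it is judged:
By the outcome, as a careful person would: the job done as asked, in the order asked, and still so for the second after the job is handed in, with the robot touching nothing.
It also fails if it takes over 104 s, if anything falls off the work surface, if the arm or the gripper's body presses on something with over 40 N, if the wrist force passes 120 N, or if a joint passes its speed limit or range.

## Working session

There is one attempt and no reset: what is moved stays moved. The work goes in short steps, Python scripts to look and compute and a tool call to move; the robot and the scene stay as the last step left them, time stands still between calls to the robot, and variables do not carry over. Pictures are saved under pics/ and viewed, at most 14 in all, crops included, and the job is handed in when it is done.

Besides the shell and the picture viewer there is one more tool, called after "Call:" in YAML: its name, and indented under it one key for each argument. drive_tool: Moves the arm, as the interface text tells. Its arguments: {"type":"object","properties":{"targets":{"type":"array"},"squeeze":{"type":"number"}},"required":["targets"]}

```bash
mkdir -p pics; ls; cat > h.py <<'E'
from plant import *
import numpy as np, cv2
from scipy.spatial.transform import Rotation as R
def cam(name,obs=None):
    c=get_calibration(name); f=210/np.tan(np.radians(c['fovy']/2))
    K=np.array([[f,0,c['cx']],[0,f,c['cy']],[0,0,1]]); d=np.array(c['dist_coeffs'],float)
    if 'cam_to_world' in c: T=np.array(c['cam_to_world'])
    else:
        obs=obs or get_obs(); W=np.eye(4); W[:3,:3]=R.from_rotvec(obs['tcp_rot']).as_matrix(); W[:3,3]=obs['tool_pos']
        T=W@np.array(c['tool_from_camera'])
    return K,d,T
def toz(C,uv,z):
    K,d,T=C; p=cv2.undistortPoints(np.array(uv,float).reshape(-1,1,2),K,d).reshape(-1,2)
    r=np.c_[p,np.ones(len(p))]@T[:3,:3].T; o=T[:3,3]
    return o+r*((z-o[2])/r[:,2])[:,None]
def proj(C,P):
    K,d,T=C; Ti=np.linalg.inv(T)
    return cv2.projectPoints(np.array(P,float).reshape(-1,1,3),cv2.Rodrigues(Ti[:3,:3])[0],Ti[:3,3],K,d)[0].reshape(-1,2)
def save(n,im): cv2.imwrite('pics/'+n+'.png',cv2.cvtColor(im,cv2.COLOR_RGB2BGR))
E
python3 - <<'E'
from h import *
o=get_obs(); print(o)
for n in ['top','side','wrist']:
    im=snapshot(n); save(n+'0',im); C=cam(n); print(n,C[2].round(3).tolist(),C[0][0,0],C[1])
Z=dict(ball_valve_centre=.015,reg_valve_centre=.015,adapter_centre=.025,nipple_centre=.026,insert_ball_seat=.006,insert_reg_seat=.006,insert_adapter_seat=.006,insert_nipple_seat=.006,paste_tub_centre=.0435)
for n in Z:
    for c in ['top']:
        C=cam(c)
        for r in spot_point(c,n): print(n,c,round(r['p'],2),np.round(r['uv']),toz(C,r['uv'],Z[n])[0].round(3))
E
```

```text
pics
{'time_s': 0.0, 'joints': array([ 1.12042626e+00,  1.24518806e-01,  1.65169727e+00,  5.62215748e-06,
        1.36748563e+00, -8.25771182e-02]), 'joint_velocities': array([-0.00025315, -0.00105409,  0.00136951,  0.00120677,  0.00051303,
       -0.00058304]), 'joint_efforts': array([-7.51382286e-04, -4.23619509e+01, -3.65449047e+01, -8.74011562e-05,
        6.99818716e-03, -3.90756441e-06]), 'tool_pos': array([0.23342002, 0.60589774, 0.19293048]), 'tcp_rot': array([-0.574376  , -3.08806797,  0.00319312]), 'contact_force': array([ 0.2541332 , -0.61476044,  0.16777175]), 'torque': array([-0.02469095,  0.01195571,  0.00433006]), 'grip_force': 0.0, 'width': 0.08519470303798456}
top [[-0.003, -0.993, 0.119, 0.382], [-0.999, -0.001, -0.032, 0.037], [0.032, -0.119, -0.992, 1.059], [0.0, 0.0, 0.0, 1.0]] 435.4790263129776 [-0.02528702  0.          0.          0.          0.        ]
side [[0.916, -0.204, 0.346, 0.031], [-0.402, -0.448, 0.799, -0.997], [-0.008, -0.87, -0.492, 0.679], [0.0, 0.0, 0.0, 1.0]] 529.5447586519947 [0.05935719 0.         0.         0.         0.        ]
wrist [[0.3
[... 203 characters left out ...]
centre top 0.74 [220. 239.] [0.433 0.169 0.015]
ball_valve_centre top 0.34 [350. 166.] [ 0.611 -0.147  0.015]
reg_valve_centre top 0.86 [356. 230.] [ 0.453 -0.159  0.015]
reg_valve_centre top 0.63 [423. 154.] [ 0.642 -0.331  0.015]
reg_valve_centre top 0.57 [410. 308.] [ 0.266 -0.285  0.015]
adapter_centre top 0.78 [424. 236.] [ 0.438 -0.322  0.025]
nipple_centre top 0.58 [159. 232.] [0.449 0.31  0.026]
insert_ball_seat top 0.84 [143. 306.] [0.275 0.347 0.006]
insert_ball_seat top 0.77 [268. 156.] [0.637 0.053 0.006]
insert_ball_seat top 0.6 [225. 155.] [0.64  0.159 0.006]
insert_nipple_seat top 0.74 [304. 160.] [ 0.628 -0.035  0.006]
paste_tub_centre top 0.94 [290. 230.] [0.451 0.001 0.044]
```

View pics/top0.png

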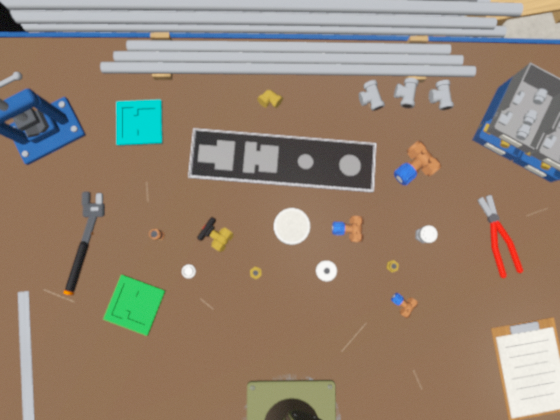

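View pics/side0.png

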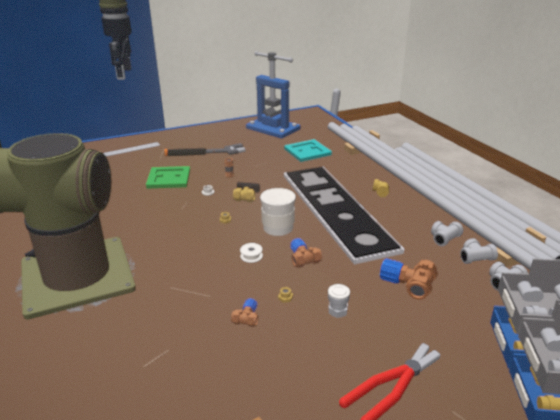

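The top view shows the tray at about (190–375, 130–190), the ball valve at (220,237), the tub at (292,226), the middle-sized regulating valve at (350,229), the adapter at (427,234) and the nipple at (155,233). The large regulating valve at (418,162), the small one at (404,303) and the coloured inserts are decoys. I'll zoom in on the working area.

```bash
python3 - <<'E'
from h import *
im=cv2.imread('pics/top0.png')[120:260,140:450]
cv2.imwrite('pics/topcrop.png',cv2.resize(im,(775,350),interpolation=cv2.INTER_CUBIC))
E
```

```text
(no output)
```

View pics/topcrop.png

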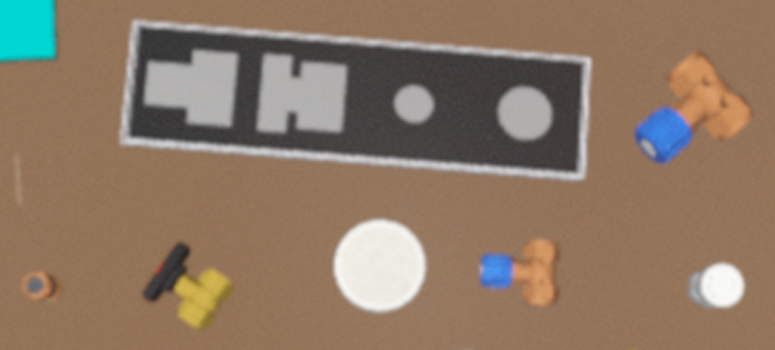

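View pics/wrist0.png

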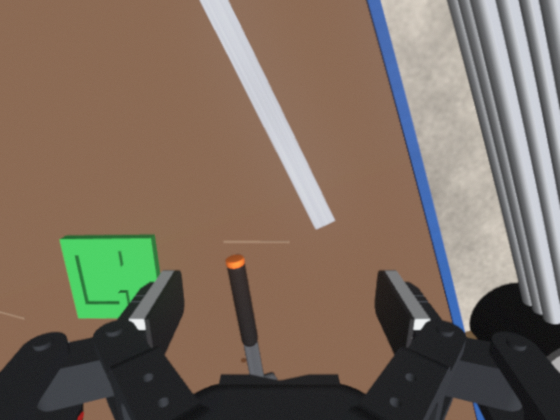

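The crop settles the tray order. From left to right the seats are regulating valve, ball valve, nipple and adapter, with wheel and handle slots toward world +y. The wrist view shows only the far-left area.

```bash
cat >> h.py <<'E'
from scipy.optimize import minimize
def box(x0,x1,y0,y1,z0,z1): return np.array([[x,y,z] for x in(x0,x1) for y in(y0,y1) for z in(z0,z1)])/1e3
def hexr(y0,y1,x,z,r): # prism along y
    a=np.arange(12)*np.pi/6; return np.array([[x+r*np.cos(t),y,z+r*np.sin(t)] for t in a for y in(y0,y1)])/1e3
def cyl(r,z0,z1): a=np.arange(24)*np.pi/12; return np.array([[r*np.cos(t),r*np.sin(t),z] for t in a for z in(z0,z1)])/1e3
# frames: origin at underside
M=dict(ball_valve_centre=[box(-27,-12,-15,15,4,26),box(-27,-12,-9,9,0,30),box(12,27,-15,15,4,26),box(12,27,-9,9,0,30),box(-12,12,-12,12,3,27),box(-7,7,10,40,8,22),box(-32,32,39,53,2,28)],
 reg_valve_centre=[box(-30,-14,-15,15,4,26),box(-30,-14,-9,9,0,30),box(14,30,-15,15,4,26),box(14,30,-9,9,0,30),box(-14,14,-12,12,3,27),box(-8,8,10,32,7,23),hexr(30,58,0,15,15)],
 adapter_centre=[cyl(18,0,30),cyl(20,30,50)],nipple_centre=[cyl(12,0,52)],paste_tub_centre=[cyl(40.5,0,87)])
F=dict(insert_ball_seat=[(-34,34,-22,22),(-18,18,0,40),(-39,39,32,60)],insert_reg_seat=[(-37,37,-22,22),(-22,22,20,65)],insert_adapter_seat=27,insert_nipple_seat=19)
def world(P,q,zb): c,s=np.cos(q[2]),np.sin(q[2]); return np.c_[P[:,0]*c-P[:,1]*s+q[0],P[:,0]*s+P[:,1]*c+q[1],P[:,2]+zb]
S=4
def fillp(C,polys,shape):
    m=np.zeros((shape[0]*S,shape[1]*S),np.uint8)
    for p in polys:
        u=proj(C,p); m|=cv2.fillConvexPoly(np.zeros_like(m),cv2.convexHull(((u+.5)*S-.5).round().astype(np.int32)),1)
    return cv2.resize(m.astype(np.float32),shape[::-1],interpolation=cv2.INTER_AREA)
def render(C,n,q,shape,zf=.006):
    if n in M: return fillp(C,[world(P,q,0) for P in M[n]],shape)
    f=F[n]; out=[]
    for z in (zf,zf+.007):
        ps=[box(*b,0,0) for b in f] if isinstance(f,list) else [cyl(f,0,0)]
        out.append(fillp(C,[world(P,q,z) for P in ps],shape))
    return np.minimum(*out)
def fit(C,n,mask,q0,zf=.006):
    mask=mask.astype(np.float32)
    def cost(q):
        r=render(C,n,[q[0]/100,q[1]/100,q[2]/10],mask.shape,zf); return -np.minimum(r,mask).sum()/np.maximum(r,mask).sum()
    x0=np.array([q0[0]*100,q0[1]*100,q0[2]*10]); best=None
    r=minimize(cost,x0,method='Nelder-Mead',options=dict(initial_simplex=np.vstack([x0,x0+[1,0,0],x0+[0,1,0],x0+[0,0,2.]]),xatol=.01,fatol=1e-4,maxiter=150))
    r=minimize(cost,r.x,method='Nelder-Mead',options=dict(initial_simplex=np.vstack([r.x,r.x+[.4,0,0],r.x+[0,.4,0],r.x+[0,0,1.]]),xatol=.01,fatol=1e-4,maxiter=150))
    return np.array([r.x[0]/100,r.x[1]/100,r.x[2]/10]),-r.fun
E
cat > t1.py <<'E'
from h import *
print(R.from_rotvec(get_obs()['tcp_rot']).as_matrix().round(3).tolist(), np.array(get_calibration('wrist')['tool_from_camera']).round(3).tolist())
C=cam('top')
im=snapshot('top')
Q0=dict(ball_valve_centre=(.433,.17,-.6),reg_valve_centre=(.453,-.159,0),adapter_centre=(.438,-.322,0),nipple_centre=(.449,.31,0),paste_tub_centre=(.451,0,0))
for n,q in Q0.items():
    u=proj(C,[[*q[:2],.02]])[0]; rs=regions_of('top',n)
    if not rs: print(n,'none'); continue
    rs.sort(key=lambda r:np.hypot(*(np.array(r['bbox']).reshape(2,2).mean(0)-u))); r=rs[0]
    print(n,r['p'],r['bbox'],*fit(C,n,r['region'],q))
g=im.astype(int); gray=((g.min(2)>110)&(g.max(2)-g.min(2)<25)).astype(np.uint8)
k,lab,st,ce=cv2.connectedComponentsWithStats(gray,connectivity=4)
for n,uv in dict(insert_ball_seat=(268,158),insert_reg_seat=(228,155),insert_adapter_seat=(350,165),insert_nipple_seat=(305,161)).items():
    l=lab[uv[1],uv[0]]; print(n,st[l],*fit(C,n,lab==l,(*toz(C,ce[l],.006)[0][:2]-np.array([0,.019]),-.08)))
E
python3 t1.py
```

```text
[[-0.933, 0.36, -0.0], [0.36, 0.933, -0.0], [0.0, -0.0, -1.0]] [[0.001, -0.953, -0.304, 0.078], [1.0, 0.001, 0.001, -0.001], [-0.0, -0.304, 0.953, -0.18], [0.0, 0.0, 0.0, 1.0]]
ball_valve_centre 0.82 [193.0, 218.4, 232.3, 248.9] [ 0.43281799  0.16258317 -0.58394409] 0.8444722890853882
reg_valve_centre 0.64 [331.3, 214.1, 365.1, 241.4] [ 0.45716102 -0.15921727 -0.05741254] 0.8935643434524536
adapter_centre 0.68 [416.9, 228.3, 436.4, 246.2] [ 0.4423511  -0.32599801  0.0579564 ] 0.9315922856330872
nipple_centre 0.47 [195.3, 215.0, 231.9, 250.6] [0.449 0.31  0.   ] 0.0
paste_tub_centre none
insert_ball_seat [243 141  36  32 943] [ 0.6301594   0.05327879 -0.08892089] 0.9407568573951721
insert_reg_seat [198 140  37  31 860] [ 0.63899542  0.16043069 -0.07138902] 0.9500615000724792
insert_adapter_seat [339 155  22  21 376] [ 0.61485243 -0.14771342 -0.14163587] 0.9422598481178284
insert_nipple_seat [298 154  16  15 192] [ 0.6238522  -0.03780222 -0.19219944] 0.9169639945030212
```

```bash
cat >> h.py <<'E'
def plan(x,y,z,psi,n=None):
    o=get_obs(); p=o['tool_pos']; m=R.from_rotvec(o['tcp_rot']).as_matrix(); a=np.arctan2(m[1,1],m[0,1])
    d=np.array([x,y,z])-p; sp=(a-psi+np.pi/2)%np.pi-np.pi/2; sp=a-psi if abs(a-psi)<np.pi else sp
    n0=max(np.hypot(*d[:2])/.025/1.0,abs(d[2])/.025,abs(sp)/np.radians(10)); n=n or int(np.ceil(n0))
    print('t',round(o['time_s'],2),'pos',p.round(4),'psi',a.round(3),'spin',np.degrees(sp).round(1),'rows',n,'q6',o['joints'][5].round(2))
    for i in range(n):
        th=a-sp*i/n; X=np.array([-np.sin(th),np.cos(th)]); Y=np.array([np.cos(th),np.sin(th)])
        print(dict(tx=round(X@d[:2]/n/.025,2),ty=round(Y@d[:2]/n/.025,2),tz=round(-d[2]/n/.025,2),spin=round(np.degrees(sp)/n/10,2)))
E
python3 - <<'E'
from h import *
plan(.433,.163,.19,-.584,20)
E
```

```text
t 0.9 pos [0.2337 0.6065 0.1942] psi 1.203 spin 102.4 rows 20 q6 -0.08
{'tx': np.float64(-0.69), 'ty': np.float64(-0.68), 'tz': np.float64(0.01), 'spin': np.float64(0.51)}
{'tx': np.float64(-0.75), 'ty': np.float64(-0.62), 'tz': np.float64(0.01), 'spin': np.float64(0.51)}
{'tx': np.float64(-0.8), 'ty': np.float64(-0.55), 'tz': np.float64(0.01), 'spin': np.float64(0.51)}
{'tx': np.float64(-0.85), 'ty': np.float64(-0.48), 'tz': np.float64(0.01), 'spin': np.float64(0.51)}
{'tx': np.float64(-0.89), 'ty': np.float64(-0.4), 'tz': np.float64(0.01), 'spin': np.float64(0.51)}
{'tx': np.float64(-0.92), 'ty': np.float64(-0.32), 'tz': np.float64(0.01), 'spin': np.float64(0.51)}
{'tx': np.float64(-0.94), 'ty': np.float64(-0.24), 'tz': np.float64(0.01), 'spin': np.float64(0.51)}
{'tx': np.float64(-0.96), 'ty': np.float64(-0.15), 'tz': np.float64(0.01), 'spin': np.float64(0.51)}
{'tx': np.float64(-0.97), 'ty': np.float64(-0.06), 'tz': np.float64(0.01), 'spin': np.float64(0.51)}
{'tx': np.float64(-0.97), 'ty': np.float64(0.02), 'tz': np.float64(0.01), 'spin': np.float64(0.51)}
{'tx': np.float64(-0.9
[... 275 characters left out ...]
}
{'tx': np.float64(-0.9), 'ty': np.float64(0.36), 'tz': np.float64(0.01), 'spin': np.float64(0.51)}
{'tx': np.float64(-0.87), 'ty': np.float64(0.44), 'tz': np.float64(0.01), 'spin': np.float64(0.51)}
{'tx': np.float64(-0.82), 'ty': np.float64(0.52), 'tz': np.float64(0.01), 'spin': np.float64(0.51)}
{'tx': np.float64(-0.77), 'ty': np.float64(0.59), 'tz': np.float64(0.01), 'spin': np.float64(0.51)}
{'tx': np.float64(-0.72), 'ty': np.float64(0.65), 'tz': np.float64(0.01), 'spin': np.float64(0.51)}
{'tx': np.float64(-0.66), 'ty': np.float64(0.72), 'tz': np.float64(0.01), 'spin': np.float64(0.51)}
{'tx': np.float64(-0.59), 'ty': np.float64(0.77), 'tz': np.float64(0.01), 'spin': np.float64(0.51)}
```

Call:
drive_tool:
  targets:
    - {"jaw": -1, "tx": -0.7, "ty": -0.7, "tz": 0, "spin": 0.5}
    - {"jaw": -1, "tx": -0.75, "ty": -0.6, "tz": 0, "spin": 0.5}
    - {"jaw": -1, "tx": -0.8, "ty": -0.55, "tz": 0, "spin": 0.5}
    - {"jaw": -1, "tx": -0.85, "ty": -0.5, "tz": 0, "spin": 0.5}
    - {"jaw": -1, "tx": -0.9, "ty": -0.4, "tz": 0, "spin": 0.5}
    - {"jaw": -1, "tx": -0.9, "ty": -0.3, "tz": 0, "spin": 0.5}
    - {"jaw": -1, "tx": -0.95, "ty": -0.25, "tz": 0, "spin": 0.5}
    - {"jaw": -1, "tx": -0.95, "ty": -0.15, "tz": 0, "spin": 0.5}
    - {"jaw": -1, "tx": -0.95, "ty": -0.05, "tz": 0, "spin": 0.5}
    - {"jaw": -1, "tx": -0.95, "ty": 0, "tz": 0, "spin": 0.5}

```text
time_s: 2.15
tool_pos: [0.335, 0.3857, 0.1944]
tcp_rot: [1.83, 2.554, 0.001]
contact_force: [0.3, -0.3, -0.1]
width: 0.0851
grip_force: 0.0
```

Call:
drive_tool:
  targets:
    - {"jaw": -1, "tx": -0.95, "ty": 0.1, "tz": 0, "spin": 0.5}
    - {"jaw": -1, "tx": -0.95, "ty": 0.2, "tz": 0, "spin": 0.5}
    - {"jaw": -1, "tx": -0.95, "ty": 0.3, "tz": 0, "spin": 0.5}
    - {"jaw": -1, "tx": -0.9, "ty": 0.35, "tz": 0, "spin": 0.5}
    - {"jaw": -1, "tx": -0.85, "ty": 0.45, "tz": 0, "spin": 0.5}
    - {"jaw": -1, "tx": -0.8, "ty": 0.5, "tz": 0, "spin": 0.5}
    - {"jaw": -1, "tx": -0.75, "ty": 0.6, "tz": 0, "spin": 0.5}
    - {"jaw": -1, "tx": -0.7, "ty": 0.65, "tz": 0, "spin": 0.5}
    - {"jaw": -1, "tx": -0.65, "ty": 0.7, "tz": 0, "spin": 0.5}
    - {"jaw": -1, "tx": -0.6, "ty": 0.75, "tz": 0, "spin": 0.5}

```text
time_s: 3.4
tool_pos: [0.4408, 0.1696, 0.1944]
tcp_rot: [2.737, 1.541, 0.001]
contact_force: [-0.4, -0.3, 0.9]
width: 0.0857
grip_force: 0.0
```

```bash
cat > look.py <<'E'
from h import *
import sys
n=sys.argv[1]; q=[float(a) for a in sys.argv[2:5]]
o=get_obs(); im=snapshot('wrist'); C=cam('wrist',o)
if len(sys.argv)>5: save(sys.argv[5],im)
rs=regions_of('wrist',n); u=proj(C,[[*q[:2],.02]])[0]
rs.sort(key=lambda r:np.hypot(*(np.array(r['bbox']).reshape(2,2).mean(0)-u)))
for r in rs[:2]: print(n,r['p'],r['bbox'],u)
if rs:
    f,i=fit(C,n,rs[0]['region'],q); print('fit',f.round(4),i)
E
python3 look.py ball_valve_centre .433 .163 -.584 w1
python3 -c "
from h import *
plan(.433,.163,.19,-.584,2)"
```

```text
ball_valve_centre 0.93 [247.9, 136.7, 309.4, 201.7] [275.71999003 186.07405781]
fit [ 0.4315  0.1616 -0.6019] 0.8283903002738953
t 3.5 pos [0.4412 0.169  0.1944] psi -0.545 spin 2.2 rows 2 q6 0.8
{'tx': np.float64(-0.19), 'ty': np.float64(-0.08), 'tz': np.float64(0.09), 'spin': np.float64(0.11)}
{'tx': np.float64(-0.19), 'ty': np.float64(-0.07), 'tz': np.float64(0.09), 'spin': np.float64(0.11)}
```

View pics/w1.png

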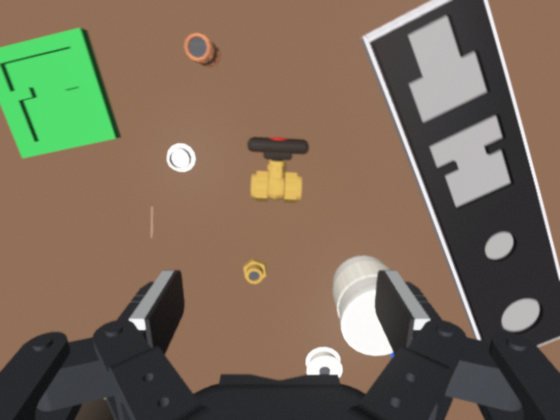

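The wrist view shows the ball valve at (277,186), nearly aligned with the jaws, the nipple at (199,47), and all four cut-outs on the right side. I'll refine the seats from this picture.

```bash
cat > seats.py <<'E'
from h import *
import sys
names=sys.argv[1:]
o=get_obs(); im=snapshot('wrist'); C=cam('wrist',o)
Q=dict(insert_ball_seat=(.630,.053,-.085),insert_reg_seat=(.639,.160,-.08),insert_adapter_seat=(.615,-.148,0),insert_nipple_seat=(.624,-.038,0))
g=im.astype(int); gray=((g.min(2)>90)&(g.min(2)<205)&(g.max(2)-g.min(2)<25)).astype(np.uint8)
k,lab,st,ce=cv2.connectedComponentsWithStats(gray,connectivity=4)
for n in names or Q:
    q=Q[n]; u=proj(C,[[*q[:2],.006]])[0].round().astype(int)
    if not(0<=u[0]<560 and 0<=u[1]<420): print(n,'out',u); continue
    l=lab[u[1],u[0]]; f,i=fit(C,n,lab==l,q); print(n,u,st[l],f.round(4),i)
E
python3 seats.py; python3 look.py nipple_centre .449 .31 0
python3 -c "
from h import *
plan(.4315,.1618,.006,-.6,9)"|head -4
```

```text
insert_ball_seat [474 176] [ 428  114   82   92 4241] [ 0.6314  0.052  -0.0771] 0.9430901408195496
insert_reg_seat [444  86] [ 406   13   80  108 5137] [ 0.6397  0.1602 -0.0842] 0.9484488368034363
insert_adapter_seat [517 311] [501 297  39  33 989] [ 0.6154 -0.1494  0.2008] 0.9213050603866577
insert_nipple_seat [496 242] [484 230  29  28 628] [ 0.6238 -0.0395  0.1708] 0.9015822410583496
nipple_centre 0.75 [180.7, 32.8, 219.0, 67.1] [211.99340076  52.75032721]
fit [0.4427 0.3146 0.0849] 0.9261270761489868
t 3.65 pos [0.4403 0.1707 0.1943] psi -0.541 spin 3.4 rows 9 q6 0.8
{'tx': np.float64(-0.05), 'ty': np.float64(-0.01), 'tz': np.float64(0.84), 'spin': np.float64(0.04)}
{'tx': np.float64(-0.05), 'ty': np.float64(-0.01), 'tz': np.float64(0.84), 'spin': np.float64(0.04)}
{'tx': np.float64(-0.05), 'ty': np.float64(-0.01), 'tz': np.float64(0.84), 'spin': np.float64(0.04)}
```

Call:
drive_tool:
  targets:
    - {"jaw": -1, "tx": -0.45, "ty": -0.1, "tz": 0, "spin": 0.35}
    - {"jaw": -1, "tx": 0, "ty": 0, "tz": 0.9, "spin": 0}
    - {"jaw": -1, "tx": 0, "ty": 0, "tz": 0.9, "spin": 0}
    - {"jaw": -1, "tx": 0, "ty": 0, "tz": 0.9, "spin": 0}
    - {"jaw": -1, "tx": 0, "ty": 0, "tz": 0.9, "spin": 0}
    - {"jaw": -1, "tx": 0, "ty": 0, "tz": 0.9, "spin": 0}
    - {"jaw": -1, "tx": 0, "ty": 0, "tz": 0.9, "spin": 0}
    - {"jaw": -1, "tx": 0, "ty": 0, "tz": 0.9, "spin": 0}
    - {"jaw": -1, "tx": 0, "ty": 0, "tz": 0.5, "spin": 0}
    - {"jaw": -1, "tx": 0, "ty": 0, "tz": 0, "spin": 0}

```text
time_s: 4.9
tool_pos: [0.4316, 0.1623, 0.0234]
tcp_rot: [-2.78, -1.462, 0.003]
contact_force: [1.0, -0.4, -0.3]
width: 0.0852
grip_force: 0.0
```

```bash
python3 look.py ball_valve_centre .4315 .1616 -.6 w2;python3 -c "
from h import *
plan(.4315,.1618,.006,-.6,1)"|head -4
```

```text
ball_valve_centre 0.94 [217.8, 144.6, 340.7, 262.8] [278.79296351 239.52398216]
fit [ 0.4316  0.1615 -0.5889] 0.8585892915725708
t 5.0 pos [0.4331 0.1624 0.025 ] psi -0.603 spin -0.2 rows 1 q6 0.85
{'tx': np.float64(-0.05), 'ty': np.float64(-0.04), 'tz': np.float64(0.76), 'spin': np.float64(-0.02)}
```

View pics/w2.png

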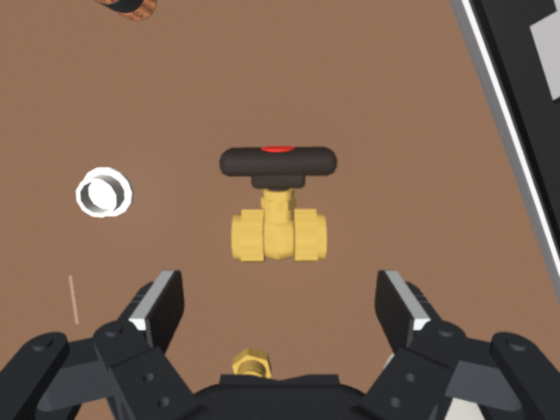

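The ball valve run at (279,237) is centred between the jaws. I'll go down the rest of the way, grip and lift.

Call:
drive_tool:
  targets:
    - {"jaw": -1, "tx": 0, "ty": 0, "tz": 0.4, "spin": 0}
    - {"jaw": -1, "tx": 0, "ty": 0, "tz": 0.35, "spin": 0}
    - {"jaw": 1, "tx": 0, "ty": 0, "tz": 0, "spin": 0}
    - {"jaw": 1, "tx": 0, "ty": 0, "tz": 0, "spin": 0}
    - {"jaw": 1, "tx": 0, "ty": 0, "tz": 0, "spin": 0}
    - {"jaw": 1, "tx": 0, "ty": 0, "tz": 0, "spin": 0}
    - {"jaw": 1, "tx": 0, "ty": 0, "tz": 0, "spin": 0}
    - {"jaw": 1, "tx": 0, "ty": 0, "tz": 0, "spin": 0}
    - {"jaw": 1, "tx": 0, "ty": 0, "tz": 0, "spin": 0}
    - {"jaw": 1, "tx": 0, "ty": 0, "tz": 0, "spin": 0}
  squeeze: 50

```text
time_s: 6.25
tool_pos: [0.4325, 0.162, 0.0055]
tcp_rot: [-2.781, -1.461, 0.0]
contact_force: [-0.2, 0.7, -0.2]
width: -0.0004
grip_force: 0.0
```

```bash
python3 -c "
from h import *
print(get_obs()['width'],get_obs()['grip_force'])
plan(.6315,.0525,.11,-.08,10)"
```

```text
-0.00040506611914565204 0.0
t 6.25 pos [0.4325 0.162  0.0055] psi -0.603 spin -30.0 rows 10 q6 0.85
{'tx': np.float64(0.09), 'ty': np.float64(0.9), 'tz': np.float64(-0.42), 'spin': np.float64(-0.3)}
{'tx': np.float64(0.04), 'ty': np.float64(0.91), 'tz': np.float64(-0.42), 'spin': np.float64(-0.3)}
{'tx': np.float64(-0.0), 'ty': np.float64(0.91), 'tz': np.float64(-0.42), 'spin': np.float64(-0.3)}
{'tx': np.float64(-0.05), 'ty': np.float64(0.91), 'tz': np.float64(-0.42), 'spin': np.float64(-0.3)}
{'tx': np.float64(-0.1), 'ty': np.float64(0.9), 'tz': np.float64(-0.42), 'spin': np.float64(-0.3)}
{'tx': np.float64(-0.15), 'ty': np.float64(0.9), 'tz': np.float64(-0.42), 'spin': np.float64(-0.3)}
{'tx': np.float64(-0.19), 'ty': np.float64(0.89), 'tz': np.float64(-0.42), 'spin': np.float64(-0.3)}
{'tx': np.float64(-0.24), 'ty': np.float64(0.88), 'tz': np.float64(-0.42), 'spin': np.float64(-0.3)}
{'tx': np.float64(-0.28), 'ty': np.float64(0.86), 'tz': np.float64(-0.42), 'spin': np.float64(-0.3)}
{'tx': np.float64(-0.33), 'ty': np.float64(0.85), 'tz': np.float64(-0.42), 'spin': np.float64(-0.3)}
```

The jaws shut fully and gripped nothing, so I'll look at why.

```bash
python3 look.py ball_valve_centre .4315 .1616 -.6 w3
```

```text
ball_valve_centre 0.65 [211.6, 150.1, 343.2, 276.1] [277.1077187  252.94368841]
fit [ 0.4314  0.1615 -0.5815] 0.772310733795166
```

View pics/w3.png

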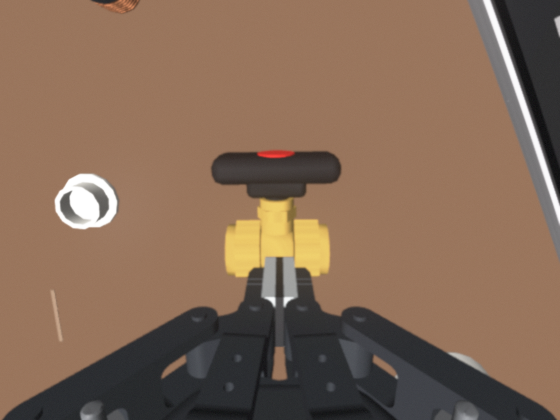

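The valve at (277,248) hasn't moved. The shut fingertips end at about (280,258), either above it or short of it. I'll check the geometry.

```bash
python3 - <<'E'
from h import *
T=np.array(get_calibration('wrist')['tool_from_camera']);K,d,_=cam('wrist')
for P in [(0,0,0),(.011,0,0),(-.011,0,0),(.011,0,-.019),(.011,0,.01),(0.011,.0425,-.013),(-.011,.0425,-.013),(0.011,-.0425,-.013)]:
    print(P,proj((K,d,T),[P])[0].round(1))
C=cam('wrist'); o=get_obs(); print(o['tool_pos'],o['contact_force'],o['joints'].round(3))
for P in M['ball_valve_centre'][2:3]: print(proj(C,world(P,(.4315,.1616,-.59),0)).round(0).tolist())
E
```

```text
(0, 0, 0) [278.3 240.9]
(0.011, 0, 0) [278.3 223.2]
(-0.011, 0, 0) [278.3 257.9]
(0.011, 0, -0.019) [278.2 235.8]
(0.011, 0, 0.01) [278.4 217.5]
(0.011, 0.0425, -0.013) [357.1 231.6]
(-0.011, 0.0425, -0.013) [354.2 268.2]
(0.011, -0.0425, -0.013) [199.4 231.4]
[0.43253477 0.16196267 0.00544887] [-0.55212941  0.01876989  0.48843079] [ 0.242 -0.094  2.213 -0.     1.023  0.845]
[[297.0, 264.0], [300.0, 283.0], [298.0, 217.0], [300.0, 231.0], [322.0, 264.0], [327.0, 282.0], [324.0, 217.0], [329.0, 231.0]]
```

The jaw's apparent size suggests its tips are about 45 mm nearer the camera than the reported TCP. I'll check this from the side camera.

```bash
python3 - <<'E'
from h import *
im=snapshot('side'); C=cam('side'); o=get_obs(); p=o['tool_pos']
u=proj(C,[p,p+[0,0,.05],[.4315,.1616,.0]]); print(u.round(1))
x,y=u[0].astype(int); c=im[y-75:y+45,x-70:x+90].copy(); c=cv2.resize(c,(800,600),interpolation=cv2.INTER_CUBIC)
for q in u: cv2.circle(c,tuple(int(v) for v in (q-[x-70,y-75])*5+2),4,(255,0,255),1)
save('s3',c)
E
```

```text
[[244.7 198.2]
 [243.9 181.3]
 [244.5 200.1]]
```

View pics/s3.png

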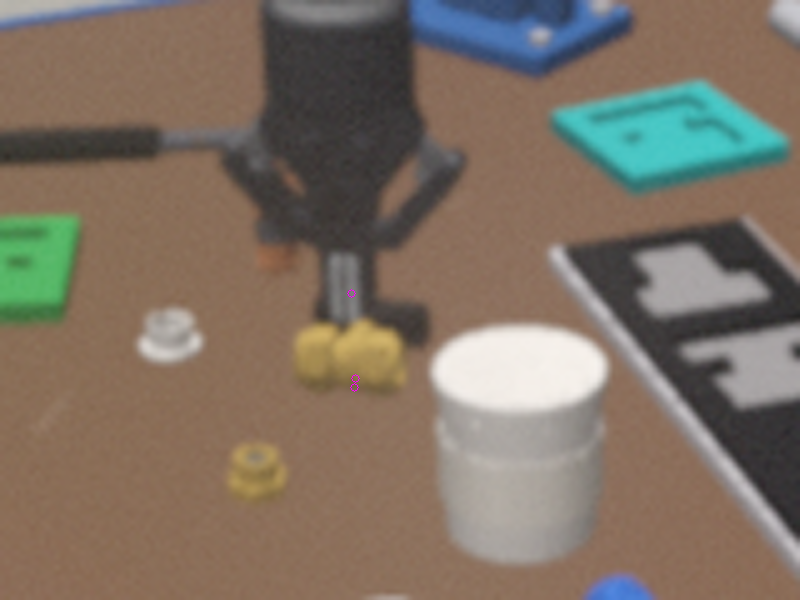

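The side view shows the shut tips ending at crop (345,322), just over the valve top and about 38 mm above the reported TCP (378). So the real tips are about 38 mm short of the TCP. I'll open, go lower carefully and watch the force.

Call:
drive_tool:
  targets:
    - {"jaw": -1, "tx": 0, "ty": 0, "tz": 0, "spin": 0}
    - {"jaw": -1, "tx": 0, "ty": 0, "tz": 0, "spin": 0}
    - {"jaw": -1, "tx": 0, "ty": 0, "tz": 0, "spin": 0}
    - {"jaw": -1, "tx": 0, "ty": 0, "tz": 0, "spin": 0}
    - {"jaw": -1, "tx": 0, "ty": 0, "tz": 0, "spin": 0}
    - {"jaw": -1, "tx": 0, "ty": 0, "tz": 0, "spin": 0}
    - {"jaw": -1, "tx": 0, "ty": 0, "tz": 0.3, "spin": 0}
    - {"jaw": -1, "tx": 0, "ty": 0, "tz": 0.3, "spin": 0}
    - {"jaw": -1, "tx": 0, "ty": 0, "tz": 0.3, "spin": 0}
    - {"jaw": -1, "tx": 0, "ty": 0, "tz": 0, "spin": 0}

```text
time_s: 7.65
tool_pos: [0.4316, 0.1618, -0.0181]
tcp_rot: [-2.781, -1.461, 0.003]
contact_force: [0.1, -1.0, -0.0]
width: 0.0854
grip_force: 0.0
```

```bash
python3 - <<'E'
from h import *
im=snapshot('side'); C=cam('side'); o=get_obs(); p=o['tool_pos']
print(p,o['width'],o['contact_force'])
u=proj(C,[p,p+[0,0,.038],p+[0,0,.051]]); print(u.round(1))
x,y=244,198; c=im[y-75:y+45,x-70:x+90].copy(); c=cv2.resize(c,(800,600),interpolation=cv2.INTER_CUBIC)
for q in u: cv2.circle(c,tuple(int(v) for v in (q-[x-70,y-75])*5+2),4,(255,0,255),1)
save('s4',c)
E
```

```text
[ 0.43206558  0.16187282 -0.01763762] 0.08546733907808604 [-0.01335494 -0.21221924  0.55822394]
[[244.9 205.9]
 [244.3 193.3]
 [244.1 188.9]]
```

View pics/s4.png

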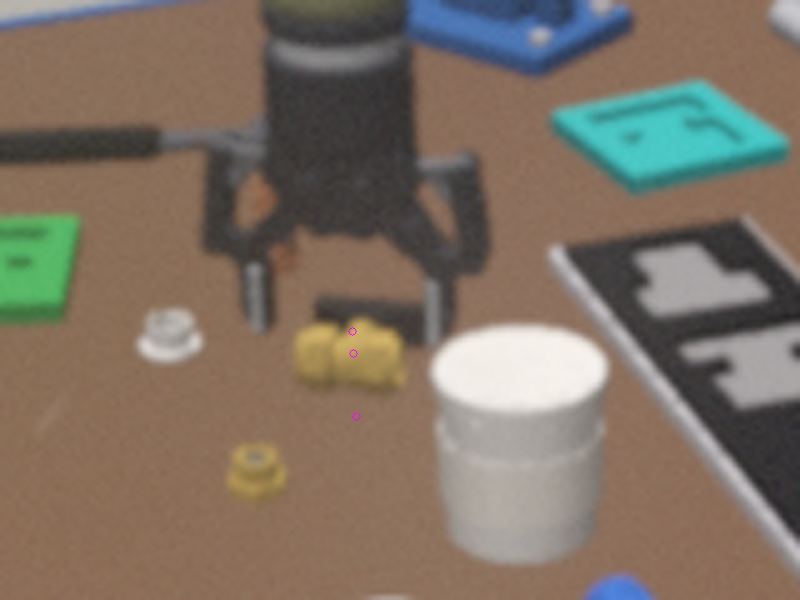

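No contact so far, and the open tips sit at about z = 34 mm, which fits a 38–39 mm offset. I'll go down another 13 mm and grip.

Call:
drive_tool:
  targets:
    - {"jaw": -1, "tx": 0, "ty": 0, "tz": 0.25, "spin": 0}
    - {"jaw": -1, "tx": 0, "ty": 0, "tz": 0.25, "spin": 0}
    - {"jaw": 1, "tx": 0, "ty": 0, "tz": 0, "spin": 0}
    - {"jaw": 1, "tx": 0, "ty": 0, "tz": 0, "spin": 0}
    - {"jaw": 1, "tx": 0, "ty": 0, "tz": 0, "spin": 0}
    - {"jaw": 1, "tx": 0, "ty": 0, "tz": 0, "spin": 0}
    - {"jaw": 1, "tx": 0, "ty": 0, "tz": 0, "spin": 0}
    - {"jaw": 1, "tx": 0, "ty": 0, "tz": 0, "spin": 0}
    - {"jaw": 1, "tx": 0, "ty": 0, "tz": -0.2, "spin": 0}
    - {"jaw": 1, "tx": 0, "ty": 0, "tz": -0.4, "spin": 0}
  squeeze: 50

```text
time_s: 8.95
tool_pos: [0.4312, 0.1616, -0.0151]
tcp_rot: [-2.781, -1.461, 0.004]
contact_force: [0.3, 0.2, -3.0]
width: 0.0528
grip_force: 54.3
```

```bash
cat > s.py <<'E'
from h import *
import sys
o=get_obs(); p=o['tool_pos']; print('w',o['width'].__round__(4),'g',round(o['grip_force'],1),'f',o['contact_force'].round(1))
a=[float(v) for v in sys.argv[1:]]
if a: plan(*a[:4],int(a[4]))
if len(a)>5 or True:
    im=snapshot('side'); x,y=proj(cam('side'),[p])[0].astype(int); c=im[max(y-75,0):y+45,max(x-70,0):x+90]; save('s_%d'%(o['time_s']*100),cv2.resize(c,(800,600),interpolation=cv2.INTER_CUBIC))
E
python3 s.py .6315 .0525 .06 -.08 10; ls pics
```

```text
w 0.0528 g 54.3 f [ 0.3  0.2 -3. ]
t 8.95 pos [ 0.4312  0.1616 -0.0151] psi -0.603 spin -30.0 rows 10 q6 0.85
{'tx': np.float64(0.1), 'ty': np.float64(0.91), 'tz': np.float64(-0.3), 'spin': np.float64(-0.3)}
{'tx': np.float64(0.05), 'ty': np.float64(0.91), 'tz': np.float64(-0.3), 'spin': np.float64(-0.3)}
{'tx': np.float64(-0.0), 'ty': np.float64(0.91), 'tz': np.float64(-0.3), 'spin': np.float64(-0.3)}
{'tx': np.float64(-0.05), 'ty': np.float64(0.91), 'tz': np.float64(-0.3), 'spin': np.float64(-0.3)}
{'tx': np.float64(-0.1), 'ty': np.float64(0.91), 'tz': np.float64(-0.3), 'spin': np.float64(-0.3)}
{'tx': np.float64(-0.14), 'ty': np.float64(0.9), 'tz': np.float64(-0.3), 'spin': np.float64(-0.3)}
{'tx': np.float64(-0.19), 'ty': np.float64(0.89), 'tz': np.float64(-0.3), 'spin': np.float64(-0.3)}
{'tx': np.float64(-0.24), 'ty': np.float64(0.88), 'tz': np.float64(-0.3), 'spin': np.float64(-0.3)}
{'tx': np.float64(-0.28), 'ty': np.float64(0.87), 'tz': np.float64(-0.3), 'spin': np.float64(-0.3)}
{'tx': np.float64(-0.33), 'ty': np.float64(0.85), 'tz': np.float64(-0.3), 'spin': np.float64(-0.3)}
s3.png
s4.png
s_894.png
side0.png
top0.png
topcrop.png
w1.png
w2.png
w3.png
wrist0.png
```

Call:
drive_tool:
  targets:
    - {"jaw": 1, "tx": 0.1, "ty": 0.3, "tz": -0.9, "spin": -0.3}
    - {"jaw": 1, "tx": 0.05, "ty": 1, "tz": -0.6, "spin": -0.3}
    - {"jaw": 1, "tx": 0, "ty": 1, "tz": -0.5, "spin": -0.3}
    - {"jaw": 1, "tx": -0.05, "ty": 1, "tz": -0.5, "spin": -0.3}
    - {"jaw": 1, "tx": -0.1, "ty": 1, "tz": -0.5, "spin": -0.3}
    - {"jaw": 1, "tx": -0.15, "ty": 1, "tz": 0, "spin": -0.3}
    - {"jaw": 1, "tx": -0.2, "ty": 1, "tz": 0, "spin": -0.3}
    - {"jaw": 1, "tx": -0.25, "ty": 1, "tz": 0, "spin": -0.3}
    - {"jaw": 1, "tx": -0.3, "ty": 0.9, "tz": 0, "spin": -0.3}
    - {"jaw": 1, "tx": -0.35, "ty": 0.7, "tz": 0, "spin": -0.3}

```text
time_s: 10.25
tool_pos: [0.6334, 0.0533, 0.0604]
tcp_rot: [-2.306, -2.133, 0.0]
contact_force: [0.5, 0.9, -2.5]
width: 0.0531
grip_force: 54.2
```

```bash
python3 s.py .6315 .0525 -.01 -.08 4; python3 -c "
from h import *
save('w5',snapshot('wrist'))"
```

```text
w 0.0531 g 54.2 f [ 0.5  0.9 -2.5]
t 10.25 pos [0.6334 0.0533 0.0604] psi -0.078 spin 0.1 rows 4 q6 0.08
{'tx': np.float64(-0.01), 'ty': np.float64(-0.02), 'tz': np.float64(0.7), 'spin': np.float64(0.0)}
{'tx': np.float64(-0.01), 'ty': np.float64(-0.02), 'tz': np.float64(0.7), 'spin': np.float64(0.0)}
{'tx': np.float64(-0.01), 'ty': np.float64(-0.02), 'tz': np.float64(0.7), 'spin': np.float64(0.0)}
{'tx': np.float64(-0.01), 'ty': np.float64(-0.02), 'tz': np.float64(0.7), 'spin': np.float64(0.0)}
```

View pics/w5.png

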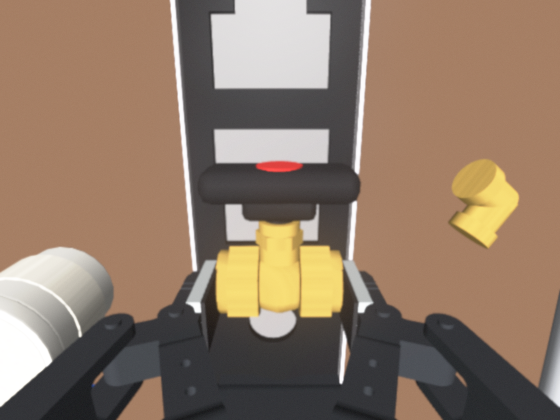

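The valve is level in the jaws and lined up with the tray, with the bar at (280,185) and the ball seat beneath it. I'll lower it in steps.

Call:
drive_tool:
  targets:
    - {"jaw": 1, "tx": -0.05, "ty": -0.08, "tz": 0.4, "spin": 0}
    - {"jaw": 1, "tx": 0, "ty": 0, "tz": 0.7, "spin": 0}
    - {"jaw": 1, "tx": 0, "ty": 0, "tz": 0.7, "spin": 0}
    - {"jaw": 1, "tx": 0, "ty": 0, "tz": 0.6, "spin": 0}
    - {"jaw": 1, "tx": 0, "ty": 0, "tz": 0.3, "spin": 0}
    - {"jaw": 1, "tx": 0, "ty": 0, "tz": 0.15, "spin": 0}
    - {"jaw": 1, "tx": 0, "ty": 0, "tz": 0.1, "spin": 0}
    - {"jaw": 1, "tx": 0, "ty": 0, "tz": 0.1, "spin": 0}
    - {"jaw": 1, "tx": 0, "ty": 0, "tz": 0, "spin": 0}
    - {"jaw": 1, "tx": 0, "ty": 0, "tz": 0, "spin": 0}

```text
time_s: 11.6
tool_pos: [0.6309, 0.0526, -0.0155]
tcp_rot: [2.308, 2.131, 0.001]
contact_force: [0.7, -0.3, -3.5]
width: 0.0526
grip_force: 54.3
```

```bash
python3 s.py .6315 .0525 -.024 -.08 1; ls -t pics|head -1
```

```text
w 0.0526 g 54.3 f [ 0.7 -0.3 -3.5]
t 11.6 pos [ 0.6309  0.0526 -0.0155] psi -0.08 spin 0.0 rows 1 q6 0.08
{'tx': np.float64(-0.0), 'ty': np.float64(0.02), 'tz': np.float64(0.34), 'spin': np.float64(0.0)}
s_1160.png
```

Now 1 mm steps until it touches.

Call:
drive_tool:
  targets:
    - {"jaw": 1, "tz": 0.08}
    - {"jaw": 1, "tz": 0.04}
    - {"jaw": 1, "tz": 0.04}
    - {"jaw": 1, "tz": 0.04}
    - {"jaw": 1, "tz": 0.04}
    - {"jaw": 1, "tz": 0.04}
    - {"jaw": 1, "tz": 0}
    - {"jaw": 1, "tz": 0}
    - {"jaw": 1, "tz": 0}
    - {"jaw": 1, "tz": 0}

```text
invalid input at $.targets[0]: expected keys jaw, tx, ty, tz, spin
```

Call:
drive_tool:
  targets:
    - {"jaw": 1, "tx": 0, "ty": 0, "tz": 0.08, "spin": 0}
    - {"jaw": 1, "tx": 0, "ty": 0, "tz": 0.04, "spin": 0}
    - {"jaw": 1, "tx": 0, "ty": 0, "tz": 0.04, "spin": 0}
    - {"jaw": 1, "tx": 0, "ty": 0, "tz": 0.04, "spin": 0}
    - {"jaw": 1, "tx": 0, "ty": 0, "tz": 0.04, "spin": 0}
    - {"jaw": 1, "tx": 0, "ty": 0, "tz": 0.04, "spin": 0}
    - {"jaw": 1, "tx": 0, "ty": 0, "tz": 0, "spin": 0}
    - {"jaw": 1, "tx": 0, "ty": 0, "tz": 0, "spin": 0}
    - {"jaw": 1, "tx": 0, "ty": 0, "tz": 0, "spin": 0}
    - {"jaw": 1, "tx": 0, "ty": 0, "tz": 0, "spin": 0}

```text
time_s: 12.9
tool_pos: [0.6308, 0.0527, -0.0203]
tcp_rot: [-2.308, -2.131, 0.001]
contact_force: [-9.0, -0.8, 11.6]
width: 0.0532
grip_force: 56.0
```

```bash
python3 s.py; ls -t pics|head -1
```

```text
w 0.0532 g 56.0 f [-9.  -0.8 11.6]
s_1290.png
```

```bash
python3 -c "
from h import *
o=get_obs();im=snapshot('wrist');C=cam('wrist',o)
s=im.copy();s=cv2.resize(s,(800,600))
def dr(P,col):
    u=proj(C,P)*800/560; cv2.polylines(s,[cv2.convexHull(u.astype(np.int32))],True,col,1)
for b in F['insert_ball_seat']: dr(world(box(*b,0,0),(.6315,.0525,-.08),.013),(255,0,255))
for P in M['ball_valve_centre']: dr(world(P,(*o['tool_pos'][:2],-.08),o['tool_pos'][2]+.030),(0,255,255))
save('w6',s)"
```

```text
(no output)
```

View pics/w6.png

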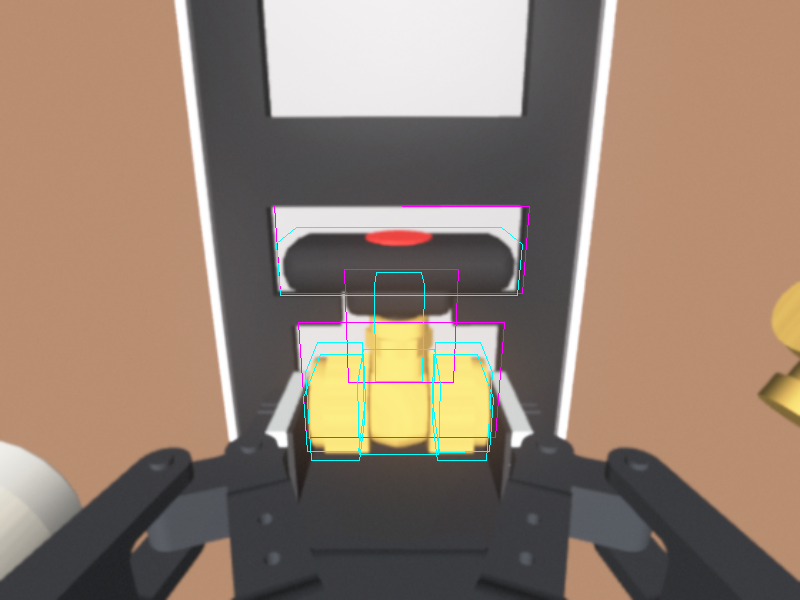

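The outline overlay shows the valve inside its cut-out, with the floor showing all round the bar (row 215) and the run (row 340). The contact force fits the floor. I'll release, rise and check.

Call:
drive_tool:
  targets:
    - {"jaw": 0.3, "tx": 0, "ty": 0, "tz": -0.04, "spin": 0}
    - {"jaw": -0.3, "tx": 0, "ty": 0, "tz": 0, "spin": 0}
    - {"jaw": -1, "tx": 0, "ty": 0, "tz": 0, "spin": 0}
    - {"jaw": -1, "tx": 0, "ty": 0, "tz": 0, "spin": 0}
    - {"jaw": -1, "tx": 0, "ty": 0, "tz": 0, "spin": 0}
    - {"jaw": -1, "tx": 0, "ty": 0, "tz": -0.5, "spin": 0}
    - {"jaw": -1, "tx": 0, "ty": 0, "tz": -1, "spin": 0}
    - {"jaw": -1, "tx": 0, "ty": 0, "tz": -1, "spin": 0}
    - {"jaw": -1, "tx": 0, "ty": 0, "tz": -1, "spin": 0}
    - {"jaw": -1, "tx": 0, "ty": 0, "tz": -1, "spin": 0}

```text
time_s: 14.25
tool_pos: [0.631, 0.0527, 0.0927]
tcp_rot: [2.308, 2.131, 0.001]
contact_force: [0.3, -0.7, -0.1]
width: 0.0855
grip_force: 0.0
```

```bash
python3 -c "
from h import *
o=get_obs();im=snapshot('wrist');C=cam('wrist',o); print(o['tool_pos'],o['width'])
rs=regions_of('wrist','ball_valve_centre')
m=rs[0]['region']; print([ (r['p'],r['bbox']) for r in rs])
import h
for zb in (0,.006,.010,.014,.020):
    h.world=lambda P,q,z0,zb=zb: np.c_[P[:,0]*np.cos(q[2])-P[:,1]*np.sin(q[2])+q[0],P[:,0]*np.sin(q[2])+P[:,1]*np.cos(q[2])+q[1],P[:,2]+zb]
    print(zb,*fit(C,'ball_valve_centre',m,(.6315,.0525,-.08)))
save('w7',cv2.resize(im,(800,600)))
plan(.457,-.159,.15,-.06,16)
"
```

```text
[0.63099263 0.05270348 0.09267806] 0.08551694605471215
[(0.9, [236.8, 134.3, 327.0, 229.6])]
0 [ 0.63089077  0.05035202 -0.07581805] 0.8712642788887024
0.006 [ 0.63088623  0.0514536  -0.08680437] 0.876690685749054
0.01 [ 0.63120629  0.05202537 -0.07822422] 0.8607309460639954
0.014 [ 0.63129947  0.05275273 -0.07989635] 0.839328944683075
0.02 [ 0.63156074  0.05401398 -0.07262485] 0.8008244037628174
t 14.35 pos [0.6336 0.0527 0.0956] psi -0.08 spin -1.1 rows 16 q6 0.08
{'tx': np.float64(-0.56), 'ty': np.float64(-0.4), 'tz': np.float64(-0.14), 'spin': np.float64(-0.01)}
{'tx': np.float64(-0.56), 'ty': np.float64(-0.4), 'tz': np.float64(-0.14), 'spin': np.float64(-0.01)}
{'tx': np.float64(-0.56), 'ty': np.float64(-0.4), 'tz': np.float64(-0.14), 'spin': np.float64(-0.01)}
{'tx': np.float64(-0.56), 'ty': np.float64(-0.4), 'tz': np.float64(-0.14), 'spin': np.float64(-0.01)}
{'tx': np.float64(-0.56), 'ty': np.float64(-0.4), 'tz': np.float64(-0.14), 'spin': np.float64(-0.01)}
{'tx': np.float64(-0.56), 'ty': np.float64(-0.4), 'tz': np.float64(-0.14), 'spin': np.float64(-0.01)}
{'tx': np.float64
[... 307 characters left out ...]
-0.56), 'ty': np.float64(-0.4), 'tz': np.float64(-0.14), 'spin': np.float64(-0.01)}
{'tx': np.float64(-0.56), 'ty': np.float64(-0.4), 'tz': np.float64(-0.14), 'spin': np.float64(-0.01)}
{'tx': np.float64(-0.56), 'ty': np.float64(-0.41), 'tz': np.float64(-0.14), 'spin': np.float64(-0.01)}
{'tx': np.float64(-0.56), 'ty': np.float64(-0.41), 'tz': np.float64(-0.14), 'spin': np.float64(-0.01)}
{'tx': np.float64(-0.56), 'ty': np.float64(-0.41), 'tz': np.float64(-0.14), 'spin': np.float64(-0.01)}
{'tx': np.float64(-0.56), 'ty': np.float64(-0.41), 'tz': np.float64(-0.14), 'spin': np.float64(-0.01)}
{'tx': np.float64(-0.56), 'ty': np.float64(-0.41), 'tz': np.float64(-0.14), 'spin': np.float64(-0.01)}
```

View pics/w7.png

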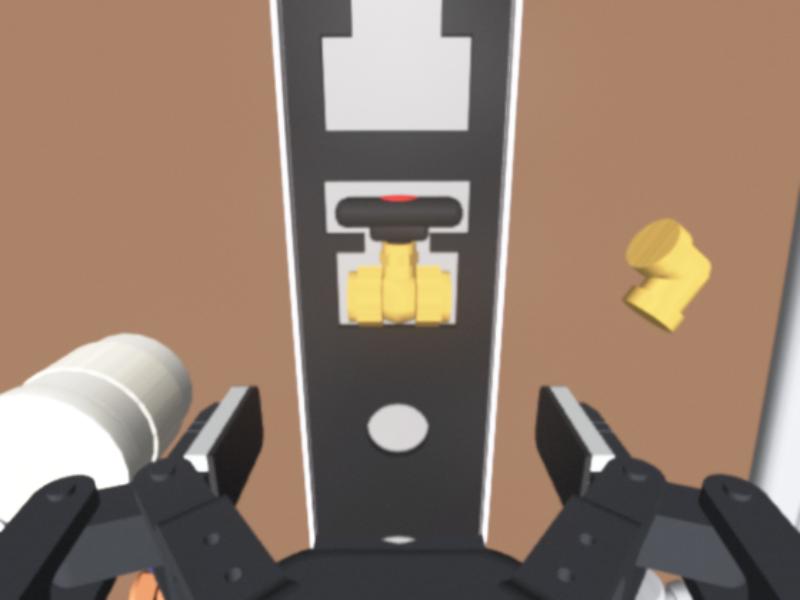

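The ball valve is fully seated, with an even gap round it (run at (400,297), bar at (400,212)). The regulating valve is next.

Call:
drive_tool:
  targets:
    - {"jaw": -1, "tx": -0.9, "ty": -0.65, "tz": 0, "spin": 0}
    - {"jaw": -1, "tx": -0.9, "ty": -0.65, "tz": 0, "spin": 0}
    - {"jaw": -1, "tx": -0.9, "ty": -0.65, "tz": 0, "spin": 0}
    - {"jaw": -1, "tx": -0.9, "ty": -0.65, "tz": 0, "spin": 0}
    - {"jaw": -1, "tx": -0.9, "ty": -0.65, "tz": 0, "spin": 0}
    - {"jaw": -1, "tx": -0.9, "ty": -0.65, "tz": 0, "spin": 0}
    - {"jaw": -1, "tx": -0.9, "ty": -0.65, "tz": 0, "spin": 0}
    - {"jaw": -1, "tx": -0.9, "ty": -0.65, "tz": 0, "spin": 0}
    - {"jaw": -1, "tx": -0.9, "ty": -0.65, "tz": 0, "spin": 0}
    - {"jaw": -1, "tx": -0.9, "ty": -0.65, "tz": 0, "spin": 0}

```text
time_s: 15.6
tool_pos: [0.4497, -0.1591, 0.09]
tcp_rot: [-2.308, -2.131, 0.001]
contact_force: [-0.1, 0.3, 1.1]
width: 0.0854
grip_force: 0.0
```

```bash
python3 look.py reg_valve_centre .457 -.159 -.057 w8; python3 s.py .457 -.159 -.03 -.057 1; python3 - <<'E'
from h import *
o=get_obs(); snapshot('wrist'); C=cam('wrist',o)
print([(r['p'],toz(C,r['uv'],.0435)[0]) for r in spot_point('wrist','paste_tub_centre')])
print([(r['p'],toz(C,r['uv'],.015)[0]) for r in spot_point('wrist','reg_valve_centre')])
E
```

```text
reg_valve_centre 0.74 [66.3, 299.6, 125.0, 343.1] [288.50052975 204.81378346]
reg_valve_centre 0.91 [428.2, 291.7, 523.1, 407.3] [288.50052975 204.81378346]
fit [ 0.457 -0.159 -0.057] 0.0
w 0.0857 g 0.0 f [-0.5  0.2 -0.6]
t 15.7 pos [ 0.4492 -0.1597  0.0899] psi -0.083 spin -1.5 rows 1 q6 -0.37
{'tx': np.float64(0.05), 'ty': np.float64(0.31), 'tz': np.float64(4.8), 'spin': np.float64(-0.15)}
[]
[(0.71, array([ 0.2698135 , -0.27726751,  0.015     ])), (0.65, array([ 0.45456963, -0.15764237,  0.015     ]))]
```

```bash
cat > reg.py <<'E'
from h import *
o=get_obs(); im=snapshot('wrist'); C=cam('wrist',o)
h=cv2.cvtColor(im,cv2.COLOR_RGB2HSV)
m=((h[...,1]>150)&(h[...,2]>60)).astype(np.uint8)
m=cv2.morphologyEx(m,cv2.MORPH_CLOSE,np.ones((5,5)))
k,lab,st,ce=cv2.connectedComponentsWithStats(m); u=proj(C,[[.457,-.14,.015]])[0]; print(u)
i=1+np.argmin([np.hypot(*(c-u))-(s[4]>800)*1000 for c,s in zip(ce[1:],st[1:])]); print(st[i])
print(fit(C,'reg_valve_centre',lab==i,(.457,-.159,-.057)))
for r in regions_of('wrist','reg_valve_centre'): print(r['p'],r['bbox'])
E
python3 reg.py
```

```text
[284.9367763  180.91671376]
[ 264  131   41   40 1448]
(array([ 0.45680932, -0.15963029, -0.03765873]), np.float64(0.2756092846393585))
0.96 [68.8, 300.3, 127.2, 343.9]
0.56 [427.5, 293.4, 515.8, 406.6]
```

View pics/w8.png

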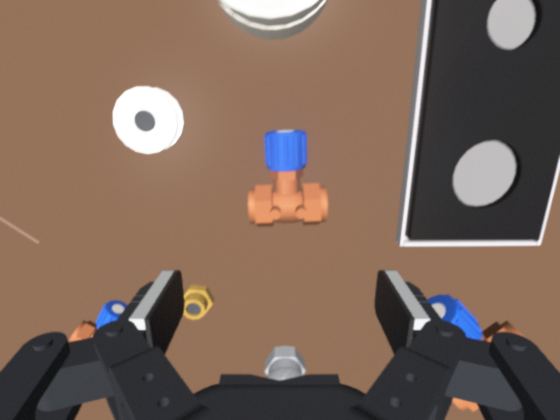

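The valve's run is at (288,205) with the wheel at (286,150), nearly aligned with the jaws. I'll fit it with a colour mask.

```bash
python3 - <<'E'
from h import *
o=get_obs(); im=snapshot('wrist'); C=cam('wrist',o)
g=im.astype(int); roi=np.zeros((420,560),bool); roi[118:235,235:340]=1
b=np.median(g[118:235,235:245].reshape(-1,3),0); print(b)
m=(np.abs(g-b).sum(2)>60)&roi&((g.max(2)-g.min(2))>45); print(m.sum(), np.where(m.any(0))[0][[0,-1]],np.where(m.any(1))[0][[0,-1]])
f,i=fit(C,'reg_valve_centre',m,(.457,-.159,-.057)); print(f,i)
plan(f[0],f[1],-.029,f[2],1)
E
```

```text
[151. 116.  94.]
4423 [247 326] [130 226]
[ 0.45665239 -0.15979961 -0.04095446] 0.8201023936271667
t 16.05 pos [ 0.4512 -0.1581  0.0906] psi -0.079 spin -2.2 rows 1 q6 -0.37
{'tx': np.float64(-0.05), 'ty': np.float64(0.22), 'tz': np.float64(4.79), 'spin': np.float64(-0.22)}
```

Call:
drive_tool:
  targets:
    - {"jaw": -1, "tx": -0.02, "ty": 0.26, "tz": 0, "spin": -0.2}
    - {"jaw": -1, "tx": 0, "ty": 0, "tz": 0.9, "spin": 0}
    - {"jaw": -1, "tx": 0, "ty": 0, "tz": 0.9, "spin": 0}
    - {"jaw": -1, "tx": 0, "ty": 0, "tz": 0.9, "spin": 0}
    - {"jaw": -1, "tx": 0, "ty": 0, "tz": 0.9, "spin": 0}
    - {"jaw": -1, "tx": 0, "ty": 0, "tz": 0.8, "spin": 0}
    - {"jaw": -1, "tx": 0, "ty": 0, "tz": 0.4, "spin": 0}
    - {"jaw": -1, "tx": 0, "ty": 0, "tz": 0, "spin": 0}
    - {"jaw": 1, "tx": 0, "ty": 0, "tz": 0, "spin": 0}
    - {"jaw": 1, "tx": 0, "ty": 0, "tz": 0, "spin": 0}
  squeeze: 50

```text
time_s: 17.3
tool_pos: [0.4584, -0.1603, -0.0279]
tcp_rot: [2.269, 2.17, 0.001]
contact_force: [1.6, -1.4, -3.4]
width: 0.0587
grip_force: 55.4
```

Call:
drive_tool:
  targets:
    - {"jaw": 1, "tx": 0, "ty": 0, "tz": 0, "spin": 0}
    - {"jaw": 1, "tx": 0, "ty": 0, "tz": 0, "spin": 0}
    - {"jaw": 1, "tx": 0, "ty": 0, "tz": 0, "spin": 0}
    - {"jaw": 1, "tx": 0, "ty": 0, "tz": 0, "spin": 0}
    - {"jaw": 1, "tx": 0, "ty": 0, "tz": 0, "spin": 0}
    - {"jaw": 1, "tx": 0, "ty": 0, "tz": 0, "spin": 0}
    - {"jaw": 1, "tx": 0, "ty": 0, "tz": 0, "spin": 0}
    - {"jaw": 1, "tx": 0, "ty": 0, "tz": 0, "spin": 0}
    - {"jaw": 1, "tx": 0, "ty": 0, "tz": 0, "spin": 0}
    - {"jaw": 1, "tx": 0, "ty": 0, "tz": 0, "spin": 0}

```text
time_s: 18.55
tool_pos: [0.4584, -0.1603, -0.0279]
tcp_rot: [2.269, 2.17, 0.001]
contact_force: [-0.1, -0.1, 5.9]
width: 0.059
grip_force: 56.5
```

Call:
drive_tool:
  targets:
    - {"jaw": 1, "tx": 0, "ty": 0, "tz": -0.2, "spin": 0}
    - {"jaw": 1, "tx": 0, "ty": 0, "tz": -0.4, "spin": 0}
    - {"jaw": 1, "tx": 0, "ty": 0, "tz": -0.8, "spin": 0}
    - {"jaw": 1, "tx": 0, "ty": 0, "tz": -1, "spin": 0}
    - {"jaw": 1, "tx": 0, "ty": 0, "tz": -1, "spin": 0}
    - {"jaw": 1, "tx": 0, "ty": 0, "tz": -1, "spin": 0}
    - {"jaw": 1, "tx": 0, "ty": 0, "tz": -0.4, "spin": 0}
    - {"jaw": 1, "tx": 0, "ty": 0, "tz": 0, "spin": 0}
    - {"jaw": 1, "tx": 0, "ty": 0, "tz": 0, "spin": 0}
    - {"jaw": 1, "tx": 0, "ty": 0, "tz": 0, "spin": 0}

```text
time_s: 19.8
tool_pos: [0.4563, -0.1593, 0.0893]
tcp_rot: [-2.269, -2.169, 0.001]
contact_force: [0.8, 0.9, -3.1]
width: 0.0587
grip_force: 55.5
```

```bash
cat > held.py <<'E'
from h import *
import h,sys
# part offset along tool x while held: fit (tool-frame shift, yaw) with colour mask of regions
n=sys.argv[1]; dz=float(sys.argv[2]); o=get_obs(); im=snapshot('wrist'); C=cam('wrist',o); p=o['tool_pos']; m=R.from_rotvec(o['tcp_rot']).as_matrix(); a=np.arctan2(m[1,1],m[0,1])
rs=regions_of('wrist',n); u=proj(C,[p])[0]
rs.sort(key=lambda r:np.hypot(*(np.array(r['bbox']).reshape(2,2).mean(0)-u)))
for r in rs[:1]:
    zb=p[2]+dz; w=h.world; h.world=lambda P,q,z: w(P,q,zb)
    f,i=fit(C,n,r['region'],(*p[:2],a)); d=f[:2]-p[:2]; print(r['p'],r['bbox'],'tcp',p,'fit',f,i,'tool dx',d@m[:2,0],'dy',d@m[:2,1],'dyaw',f[2]-a)
E
python3 held.py reg_valve_centre .031; python3 s.py .6395 .160 .08 -.08 14
```

```text
0.57 [207.2, 148.4, 352.4, 313.6] tcp [ 0.45634078 -0.15930843  0.08934886] fit [ 0.45705834 -0.15918147 -0.03127677] 0.8478994369506836 tool dx 0.0001590886809495718 dy 0.000711118882157334 dyaw 0.01368827450362848
w 0.059 g 55.5 f [ 0.1  0.4 -3.4]
t 19.9 pos [ 0.4567 -0.1594  0.0898] psi -0.045 spin 2.0 rows 14 q6 -0.4
{'tx': np.float64(0.94), 'ty': np.float64(0.48), 'tz': np.float64(0.03), 'spin': np.float64(0.01)}
{'tx': np.float64(0.94), 'ty': np.float64(0.48), 'tz': np.float64(0.03), 'spin': np.float64(0.01)}
{'tx': np.float64(0.94), 'ty': np.float64(0.48), 'tz': np.float64(0.03), 'spin': np.float64(0.01)}
{'tx': np.float64(0.94), 'ty': np.float64(0.47), 'tz': np.float64(0.03), 'spin': np.float64(0.01)}
{'tx': np.float64(0.94), 'ty': np.float64(0.47), 'tz': np.float64(0.03), 'spin': np.float64(0.01)}
{'tx': np.float64(0.94), 'ty': np.float64(0.47), 'tz': np.float64(0.03), 'spin': np.float64(0.01)}
{'tx': np.float64(0.94), 'ty': np.float64(0.47), 'tz': np.float64(0.03), 'spin': np.float64(0.01)}
{'tx': np.float64(0.94), 'ty': np.float64(0.46), 'tz': np.float64(0.03), 'spin': np.float64(0.01)}
{'tx': np.float64(0.94), 'ty': np.float64(0.46), 'tz': np.float64(0.03), 'spin': np.float64(0.01)}
{'tx': np.float64(0.95), 'ty': np.float64(0.46), 'tz': np.float64(0.03), 'spin': np.float64(0.01)}
{'tx': np.float64(0.95), 'ty': np.float64(0.46), 'tz': np.float64(0.03), 'spin': np.float64(0.01)}
{'tx': np.float64(0.95), 'ty': np.float64(0.45), 'tz': np.float64(0.03), 'spin': np.float64(0.01)}
{'tx': np.float64(0.95), 'ty': np.float64(0.45), 'tz': np.float64(0.03), 'spin': np.float64(0.01)}
{'tx': np.float64(0.95), 'ty': np.float64(0.45), 'tz': np.float64(0.03), 'spin': np.float64(0.01)}
```

Held square. Carrying it over at this height clears the tub by about 30 mm.

Call:
drive_tool:
  targets:
    - {"jaw": 1, "tx": 0.94, "ty": 0.48, "tz": 0, "spin": 0.2}
    - {"jaw": 1, "tx": 0.94, "ty": 0.48, "tz": 0, "spin": 0}
    - {"jaw": 1, "tx": 0.94, "ty": 0.45, "tz": 0, "spin": 0}
    - {"jaw": 1, "tx": 0.94, "ty": 0.45, "tz": 0, "spin": 0}
    - {"jaw": 1, "tx": 0.94, "ty": 0.45, "tz": 0, "spin": 0}
    - {"jaw": 1, "tx": 0.94, "ty": 0.45, "tz": 0, "spin": 0}
    - {"jaw": 1, "tx": 0.94, "ty": 0.45, "tz": 0, "spin": 0}
    - {"jaw": 1, "tx": 0.94, "ty": 0.45, "tz": 0, "spin": 0}
    - {"jaw": 1, "tx": 0.94, "ty": 0.45, "tz": 0, "spin": 0}
    - {"jaw": 1, "tx": 0.94, "ty": 0.45, "tz": 0, "spin": 0}

```text
time_s: 21.2
tool_pos: [0.5891, 0.0667, 0.0903]
tcp_rot: [-2.308, -2.131, 0.001]
contact_force: [-0.4, 0.3, -4.1]
width: 0.0589
grip_force: 55.4
```

Call:
drive_tool:
  targets:
    - {"jaw": 1, "tx": 0.94, "ty": 0.45, "tz": 0, "spin": 0}
    - {"jaw": 1, "tx": 0.94, "ty": 0.45, "tz": 0, "spin": 0}
    - {"jaw": 1, "tx": 0.94, "ty": 0.45, "tz": 0, "spin": 0}
    - {"jaw": 1, "tx": 0.95, "ty": 0.45, "tz": 0, "spin": 0}
    - {"jaw": 1, "tx": 0, "ty": 0, "tz": 0.6, "spin": 0}
    - {"jaw": 1, "tx": 0, "ty": 0, "tz": 0.8, "spin": 0}
    - {"jaw": 1, "tx": 0, "ty": 0, "tz": 0.6, "spin": 0}
    - {"jaw": 1, "tx": 0, "ty": 0, "tz": 0, "spin": 0}
    - {"jaw": 1, "tx": 0, "ty": 0, "tz": 0, "spin": 0}
    - {"jaw": 1, "tx": 0, "ty": 0, "tz": 0, "spin": 0}

```text
time_s: 22.45
tool_pos: [0.642, 0.1562, 0.0419]
tcp_rot: [2.308, 2.13, 0.003]
contact_force: [0.2, -0.3, -3.1]
width: 0.0588
grip_force: 55.3
```

```bash
python3 held.py reg_valve_centre .030; python3 s.py .6395 .160 -.013 -.08 1
```

```text
0.66 [208.7, 148.2, 350.1, 313.6] tcp [0.64198789 0.15623607 0.04190356] fit [ 0.64236531  0.156422   -0.07380672] 0.8551508188247681 tool dx 0.00021552288381336077 dy 0.00036133614962272255 dyaw 0.006266515943950723
w 0.0587 g 55.3 f [-0.3  0.4 -3.1]
t 22.55 pos [0.6418 0.1564 0.0418] psi -0.08 spin 0.0 rows 1 q6 0.24
{'tx': np.float64(0.14), 'ty': np.float64(-0.1), 'tz': np.float64(2.19), 'spin': np.float64(0.0)}
```

Call:
drive_tool:
  targets:
    - {"jaw": 1, "tx": 0.14, "ty": -0.1, "tz": 0.3, "spin": 0}
    - {"jaw": 1, "tx": 0, "ty": 0, "tz": 0.7, "spin": 0}
    - {"jaw": 1, "tx": 0, "ty": 0, "tz": 0.7, "spin": 0}
    - {"jaw": 1, "tx": 0, "ty": 0, "tz": 0.4, "spin": 0}
    - {"jaw": 1, "tx": 0, "ty": 0, "tz": 0.15, "spin": 0}
    - {"jaw": 1, "tx": 0, "ty": 0, "tz": 0.05, "spin": 0}
    - {"jaw": 1, "tx": 0, "ty": 0, "tz": 0.04, "spin": 0}
    - {"jaw": 1, "tx": 0, "ty": 0, "tz": 0.04, "spin": 0}
    - {"jaw": 1, "tx": 0, "ty": 0, "tz": 0, "spin": 0}
    - {"jaw": 1, "tx": 0, "ty": 0, "tz": 0, "spin": 0}

```text
time_s: 23.85
tool_pos: [0.639, 0.16, -0.0186]
tcp_rot: [2.308, 2.131, 0.0]
contact_force: [-0.0, 0.3, -3.0]
width: 0.0585
grip_force: 55.3
```

```bash
python3 s.py .6395 .160 -.02 -.08 1
```

```text
w 0.0585 g 55.3 f [-0.   0.3 -3. ]
t 23.85 pos [ 0.639   0.16   -0.0186] psi -0.08 spin 0.0 rows 1 q6 0.24
{'tx': np.float64(0.0), 'ty': np.float64(0.02), 'tz': np.float64(0.06), 'spin': np.float64(0.0)}
```

Call:
drive_tool:
  targets:
    - {"jaw": 1, "tx": 0, "ty": 0, "tz": 0.04, "spin": 0}
    - {"jaw": 1, "tx": 0, "ty": 0, "tz": 0, "spin": 0}
    - {"jaw": 1, "tx": 0, "ty": 0, "tz": 0.04, "spin": 0}
    - {"jaw": 1, "tx": 0, "ty": 0, "tz": 0, "spin": 0}
    - {"jaw": 1, "tx": 0, "ty": 0, "tz": 0.03, "spin": 0}
    - {"jaw": 1, "tx": 0, "ty": 0, "tz": 0, "spin": 0}
    - {"jaw": 1, "tx": 0, "ty": 0, "tz": 0, "spin": 0}
    - {"jaw": 1, "tx": 0, "ty": 0, "tz": 0, "spin": 0}
    - {"jaw": 1, "tx": 0, "ty": 0, "tz": 0, "spin": 0}
    - {"jaw": 1, "tx": 0, "ty": 0, "tz": 0, "spin": 0}

```text
time_s: 25.15
tool_pos: [0.6392, 0.16, -0.0189]
tcp_rot: [-2.308, -2.131, 0.001]
contact_force: [-8.0, -2.3, 11.4]
width: 0.0585
grip_force: 57.2
```

Same contact height as the ball valve. Release and check.

Call:
drive_tool:
  targets:
    - {"jaw": 0.3, "tx": 0, "ty": 0, "tz": -0.04, "spin": 0}
    - {"jaw": -0.3, "tx": 0, "ty": 0, "tz": 0, "spin": 0}
    - {"jaw": -1, "tx": 0, "ty": 0, "tz": 0, "spin": 0}
    - {"jaw": -1, "tx": 0, "ty": 0, "tz": 0, "spin": 0}
    - {"jaw": -1, "tx": 0, "ty": 0, "tz": 0, "spin": 0}
    - {"jaw": -1, "tx": 0, "ty": 0, "tz": -0.5, "spin": 0}
    - {"jaw": -1, "tx": 0, "ty": 0, "tz": -1, "spin": 0}
    - {"jaw": -1, "tx": 0, "ty": 0, "tz": -1, "spin": 0}
    - {"jaw": -1, "tx": 0, "ty": 0, "tz": -1, "spin": 0}
    - {"jaw": -1, "tx": 0, "ty": 0, "tz": -1, "spin": 0}

```text
time_s: 26.4
tool_pos: [0.6393, 0.1601, 0.0939]
tcp_rot: [2.308, 2.131, 0.002]
contact_force: [1.0, 0.5, 0.2]
width: 0.0852
grip_force: 0.0
```

```bash
cat > placed.py <<'E'
from h import *
import h,sys
n=sys.argv[1]; q=[float(a) for a in sys.argv[2:5]]; o=get_obs(); im=snapshot('wrist'); C=cam('wrist',o); print('tcp',o['tool_pos'])
save('p_'+n,im)
rs=regions_of('wrist',n); w=h.world
u=proj(C,[[*q[:2],.03]])[0]; rs.sort(key=lambda r:np.hypot(*(np.array(r['bbox']).reshape(2,2).mean(0)-u)))
for zb in (.003,.009,.015):
    h.world=lambda P,q,z: w(P,q,zb)
    for r in rs[:1]: print(zb,r['p'],r['bbox'],*fit(C,n,r['region'],q))
E
python3 placed.py reg_valve_centre .6395 .160 -.08
python3 s.py .442 -.326 .10 0.6 25
```

```text
tcp [0.639313   0.16007312 0.09390655]
0.003 0.58 [240.3, 132.0, 319.8, 225.9] [ 0.63929162  0.15963943 -0.08190513] 0.9069615006446838
0.009 0.58 [240.3, 132.0, 319.8, 225.9] [ 0.63951237  0.1599983  -0.07968108] 0.8847649693489075
0.015 0.58 [240.3, 132.0, 319.8, 225.9] [ 0.6390383   0.16091426 -0.0912534 ] 0.8520635366439819
w 0.0853 g 0.0 f [0.6 0.4 0.2]
t 26.5 pos [0.6419 0.1605 0.097 ] psi -0.08 spin -38.9 rows 25 q6 0.24
{'tx': np.float64(-0.8), 'ty': np.float64(-0.26), 'tz': np.float64(-0.0), 'spin': np.float64(-0.16)}
{'tx': np.float64(-0.79), 'ty': np.float64(-0.28), 'tz': np.float64(-0.0), 'spin': np.float64(-0.16)}
{'tx': np.float64(-0.79), 'ty': np.float64(-0.3), 'tz': np.float64(-0.0), 'spin': np.float64(-0.16)}
{'tx': np.float64(-0.78), 'ty': np.float64(-0.32), 'tz': np.float64(-0.0), 'spin': np.float64(-0.16)}
{'tx': np.float64(-0.77), 'ty': np.float64(-0.34), 'tz': np.float64(-0.0), 'spin': np.float64(-0.16)}
{'tx': np.float64(-0.76), 'ty': np.float64(-0.36), 'tz': np.float64(-0.0), 'spin': np.float64(-0.16)}
{'tx': np.float64(-0.75), 'ty': np.float64(-0.38), 'tz': n
[... 1173 characters left out ...]
loat64(-0.59), 'ty': np.float64(-0.6), 'tz': np.float64(-0.0), 'spin': np.float64(-0.16)}
{'tx': np.float64(-0.57), 'ty': np.float64(-0.62), 'tz': np.float64(-0.0), 'spin': np.float64(-0.16)}
{'tx': np.float64(-0.55), 'ty': np.float64(-0.63), 'tz': np.float64(-0.0), 'spin': np.float64(-0.16)}
{'tx': np.float64(-0.54), 'ty': np.float64(-0.65), 'tz': np.float64(-0.0), 'spin': np.float64(-0.16)}
{'tx': np.float64(-0.52), 'ty': np.float64(-0.66), 'tz': np.float64(-0.0), 'spin': np.float64(-0.16)}
{'tx': np.float64(-0.5), 'ty': np.float64(-0.68), 'tz': np.float64(-0.0), 'spin': np.float64(-0.16)}
{'tx': np.float64(-0.48), 'ty': np.float64(-0.69), 'tz': np.float64(-0.0), 'spin': np.float64(-0.16)}
```

The regulating valve is at (0.6395, 0.160) and seated. On to the adapter, keeping the same yaw.

Call:
drive_tool:
  targets:
    - {"jaw": -1, "tx": -1, "ty": -0.32, "tz": 0, "spin": 0}
    - {"jaw": -1, "tx": -1, "ty": -0.32, "tz": 0, "spin": 0}
    - {"jaw": -1, "tx": -1, "ty": -0.32, "tz": 0, "spin": 0}
    - {"jaw": -1, "tx": -1, "ty": -0.32, "tz": 0, "spin": 0}
    - {"jaw": -1, "tx": -1, "ty": -0.32, "tz": 0, "spin": 0}
    - {"jaw": -1, "tx": -1, "ty": -0.32, "tz": 0, "spin": 0}
    - {"jaw": -1, "tx": -1, "ty": -0.32, "tz": 0, "spin": 0}
    - {"jaw": -1, "tx": -1, "ty": -0.32, "tz": 0, "spin": 0}
    - {"jaw": -1, "tx": -1, "ty": -0.32, "tz": 0, "spin": 0}
    - {"jaw": -1, "tx": -1, "ty": -0.32, "tz": 0, "spin": 0}

```text
time_s: 27.8
tool_pos: [0.537, -0.0847, 0.0908]
tcp_rot: [-2.309, -2.128, 0.002]
contact_force: [0.3, 0.4, 0.3]
width: 0.0855
grip_force: 0.0
```

Call:
drive_tool:
  targets:
    - {"jaw": -1, "tx": -1, "ty": -0.32, "tz": 0, "spin": 0}
    - {"jaw": -1, "tx": -1, "ty": -0.32, "tz": 0, "spin": 0}
    - {"jaw": -1, "tx": -1, "ty": -0.32, "tz": 0, "spin": 0}
    - {"jaw": -1, "tx": -1, "ty": -0.32, "tz": 0, "spin": 0}
    - {"jaw": -1, "tx": -1, "ty": -0.32, "tz": 0, "spin": 0}
    - {"jaw": -1, "tx": -1, "ty": -0.32, "tz": 0, "spin": 0}
    - {"jaw": -1, "tx": -1, "ty": -0.32, "tz": 0, "spin": 0}
    - {"jaw": -1, "tx": -1, "ty": -0.32, "tz": 0, "spin": 0}
    - {"jaw": -1, "tx": -1, "ty": -0.32, "tz": 0, "spin": 0}
    - {"jaw": -1, "tx": -1, "ty": -0.32, "tz": 0, "spin": 0}

```text
time_s: 29.05
tool_pos: [0.4371, -0.3265, 0.0908]
tcp_rot: [-2.308, -2.128, 0.001]
contact_force: [0.8, 0.2, 0.1]
width: 0.0854
grip_force: 0.0
```

```bash
python3 look.py adapter_centre .442 -.326 0 w9; python3 s.py .442 -.326 -.015 -.08 1;python3 - <<'E'
from h import *
o=get_obs(); im=snapshot('wrist'); C=cam('wrist',o)
for r in spot_point('wrist','adapter_centre'): print(r['p'],toz(C,r['uv'],.025)[0])
E
```

```text
adapter_centre 0.62 [255.5, 175.6, 316.1, 241.5] [285.49875064 204.29950665]
fit [ 0.4426 -0.3244  0.0904] 0.957497239112854
w 0.0855 g 0.0 f [-0.8 -0.2 -0.4]
t 29.15 pos [ 0.437  -0.3275  0.091 ] psi -0.084 spin -0.2 rows 1 q6 -0.66
{'tx': np.float64(0.08), 'ty': np.float64(0.2), 'tz': np.float64(4.24), 'spin': np.float64(-0.02)}
0.9 [ 0.43795374 -0.32191574  0.025     ]
```

Call:
drive_tool:
  targets:
    - {"jaw": -1, "tx": 0.1, "ty": 0.2, "tz": 0, "spin": 0}
    - {"jaw": -1, "tx": 0, "ty": 0, "tz": 0.9, "spin": 0}
    - {"jaw": -1, "tx": 0, "ty": 0, "tz": 0.9, "spin": 0}
    - {"jaw": -1, "tx": 0, "ty": 0, "tz": 0.9, "spin": 0}
    - {"jaw": -1, "tx": 0, "ty": 0, "tz": 0.9, "spin": 0}
    - {"jaw": -1, "tx": 0, "ty": 0, "tz": 0.6, "spin": 0}
    - {"jaw": -1, "tx": 0, "ty": 0, "tz": 0, "spin": 0}
    - {"jaw": 0, "tx": 0, "ty": 0, "tz": 0, "spin": 0}
    - {"jaw": 1, "tx": 0, "ty": 0, "tz": 0, "spin": 0}
    - {"jaw": 1, "tx": 0, "ty": 0, "tz": 0, "spin": 0}
  squeeze: 40

```text
time_s: 30.55
tool_pos: [0.4452, -0.3242, -0.0118]
tcp_rot: [2.307, 2.13, -0.0]
contact_force: [-1.9, 0.5, 3.2]
width: 0.0388
grip_force: 40.4
```

Call:
drive_tool:
  targets:
    - {"jaw": 1, "tx": 0, "ty": 0, "tz": 0, "spin": 0}
    - {"jaw": 1, "tx": 0, "ty": 0, "tz": 0, "spin": 0}
    - {"jaw": 1, "tx": 0, "ty": 0, "tz": 0, "spin": 0}
    - {"jaw": 1, "tx": 0, "ty": 0, "tz": -0.2, "spin": 0}
    - {"jaw": 1, "tx": 0, "ty": 0, "tz": -0.5, "spin": 0}
    - {"jaw": 1, "tx": 0, "ty": 0, "tz": -0.9, "spin": 0}
    - {"jaw": 1, "tx": 0, "ty": 0, "tz": -0.9, "spin": 0}
    - {"jaw": 1, "tx": 0, "ty": 0, "tz": -0.5, "spin": 0}
    - {"jaw": 1, "tx": 0, "ty": 0, "tz": 0, "spin": 0}
    - {"jaw": 1, "tx": 0, "ty": 0, "tz": 0, "spin": 0}

```text
time_s: 31.8
tool_pos: [0.4442, -0.323, 0.061]
tcp_rot: [-2.307, -2.13, 0.0]
contact_force: [0.2, -0.1, -2.5]
width: 0.0389
grip_force: 40.6
```

```bash
python3 held.py adapter_centre .015; python3 s.py .615 -.149 .06 -.08 10
```

```text
0.71 [229.8, 222.7, 325.6, 340.7] tcp [ 0.44418435 -0.32304407  0.06098952] fit [ 0.44447756 -0.32082195  0.04802181] 0.9138556122779846 tool dx 0.002238427538771242 dy 0.00011506628204675315 dyaw 0.12785370038569033
w 0.0387 g 40.6 f [-0.3 -0.2 -2.5]
t 31.9 pos [ 0.444  -0.3229  0.0607] psi -0.08 spin 0.0 rows 10 q6 -0.65
{'tx': np.float64(0.75), 'ty': np.float64(0.63), 'tz': np.float64(0.0), 'spin': np.float64(0.0)}
{'tx': np.float64(0.75), 'ty': np.float64(0.63), 'tz': np.float64(0.0), 'spin': np.float64(0.0)}
{'tx': np.float64(0.75), 'ty': np.float64(0.63), 'tz': np.float64(0.0), 'spin': np.float64(0.0)}
{'tx': np.float64(0.75), 'ty': np.float64(0.63), 'tz': np.float64(0.0), 'spin': np.float64(0.0)}
{'tx': np.float64(0.75), 'ty': np.float64(0.63), 'tz': np.float64(0.0), 'spin': np.float64(0.0)}
{'tx': np.float64(0.75), 'ty': np.float64(0.63), 'tz': np.float64(0.0), 'spin': np.float64(0.0)}
{'tx': np.float64(0.75), 'ty': np.float64(0.63), 'tz': np.float64(0.0), 'spin': np.float64(0.0)}
{'tx': np.float64(0.75), 'ty': np.float64(0.63), 'tz': np.float64(0.0), 'spin': np.float64(0.0)}
{'tx': np.float64(0.75), 'ty': np.float64(0.63), 'tz': np.float64(0.0), 'spin': np.float64(0.0)}
{'tx': np.float64(0.75), 'ty': np.float64(0.63), 'tz': np.float64(0.0), 'spin': np.float64(0.0)}
```

Call:
drive_tool:
  targets:
    - {"jaw": 1, "tx": 0.75, "ty": 0.63, "tz": -0.2, "spin": 0}
    - {"jaw": 1, "tx": 0.75, "ty": 0.63, "tz": -0.2, "spin": 0}
    - {"jaw": 1, "tx": 0.75, "ty": 0.63, "tz": 0, "spin": 0}
    - {"jaw": 1, "tx": 0.75, "ty": 0.63, "tz": 0, "spin": 0}
    - {"jaw": 1, "tx": 0.75, "ty": 0.63, "tz": 0, "spin": 0}
    - {"jaw": 1, "tx": 0.75, "ty": 0.63, "tz": 0, "spin": 0}
    - {"jaw": 1, "tx": 0.75, "ty": 0.63, "tz": 0, "spin": 0}
    - {"jaw": 1, "tx": 0.75, "ty": 0.63, "tz": 0, "spin": 0}
    - {"jaw": 1, "tx": 0.75, "ty": 0.63, "tz": 0, "spin": 0}
    - {"jaw": 1, "tx": 0.7, "ty": 0.63, "tz": 0, "spin": 0}

```text
time_s: 33.2
tool_pos: [0.6173, -0.1495, 0.0715]
tcp_rot: [-2.308, -2.131, 0.001]
contact_force: [0.3, -0.1, -2.6]
width: 0.0386
grip_force: 40.6
```

Call:
drive_tool:
  targets:
    - {"jaw": 1, "tx": 0, "ty": 0, "tz": 0.5, "spin": 0}
    - {"jaw": 1, "tx": 0, "ty": 0, "tz": 0.7, "spin": 0}
    - {"jaw": 1, "tx": 0, "ty": 0, "tz": 0.6, "spin": 0}
    - {"jaw": 1, "tx": 0, "ty": 0, "tz": 0, "spin": 0}
    - {"jaw": 1, "tx": 0, "ty": 0, "tz": 0, "spin": 0}
    - {"jaw": 1, "tx": 0, "ty": 0, "tz": 0, "spin": 0}
    - {"jaw": 1, "tx": 0, "ty": 0, "tz": 0, "spin": 0}
    - {"jaw": 1, "tx": 0, "ty": 0, "tz": 0, "spin": 0}
    - {"jaw": 1, "tx": 0, "ty": 0, "tz": 0, "spin": 0}
    - {"jaw": 1, "tx": 0, "ty": 0, "tz": 0, "spin": 0}

```text
time_s: 34.45
tool_pos: [0.6166, -0.1504, 0.027]
tcp_rot: [-2.308, -2.131, 0.0]
contact_force: [0.1, -0.6, -2.8]
width: 0.0389
grip_force: 40.7
```

```bash
python3 held.py adapter_centre .0135; python3 s.py .615 -.149 .003 -.08 1
```

```text
0.62 [229.8, 222.5, 323.8, 341.7] tcp [ 0.61662281 -0.15043821  0.02699747] fit [ 0.61665974 -0.14917676  0.04873866] 0.9419391751289368 tool dx 0.0012603732966966837 dy -6.369532384550448e-05 dyaw 0.12850310773711518
w 0.0387 g 40.7 f [ 0.5  0.2 -2.9]
t 34.55 pos [ 0.6166 -0.1504  0.0269] psi -0.08 spin 0.0 rows 1 q6 -0.24
{'tx': np.float64(0.05), 'ty': np.float64(-0.07), 'tz': np.float64(0.96), 'spin': np.float64(0.0)}
```

Call:
drive_tool:
  targets:
    - {"jaw": 1, "tx": 0, "ty": -0.06, "tz": 0.4, "spin": 0}
    - {"jaw": 1, "tx": 0, "ty": 0, "tz": 0.4, "spin": 0}
    - {"jaw": 1, "tx": 0, "ty": 0, "tz": 0.2, "spin": 0}
    - {"jaw": 1, "tx": 0, "ty": 0, "tz": 0.06, "spin": 0}
    - {"jaw": 1, "tx": 0, "ty": 0, "tz": 0.04, "spin": 0}
    - {"jaw": 1, "tx": 0, "ty": 0, "tz": 0.04, "spin": 0}
    - {"jaw": 1, "tx": 0, "ty": 0, "tz": 0.04, "spin": 0}
    - {"jaw": 1, "tx": 0, "ty": 0, "tz": 0, "spin": 0}
    - {"jaw": 1, "tx": 0, "ty": 0, "tz": 0, "spin": 0}
    - {"jaw": 1, "tx": 0, "ty": 0, "tz": 0, "spin": 0}

```text
time_s: 35.85
tool_pos: [0.6152, -0.1504, -0.0025]
tcp_rot: [2.308, 2.131, 0.0]
contact_force: [0.5, 0.4, -2.7]
width: 0.0391
grip_force: 40.7
```

Call:
drive_tool:
  targets:
    - {"jaw": 1, "tx": 0, "ty": 0, "tz": 0.04, "spin": 0}
    - {"jaw": 1, "tx": 0, "ty": 0, "tz": 0, "spin": 0}
    - {"jaw": 1, "tx": 0, "ty": 0, "tz": 0.04, "spin": 0}
    - {"jaw": 1, "tx": 0, "ty": 0, "tz": 0, "spin": 0}
    - {"jaw": 1, "tx": 0, "ty": 0, "tz": 0.04, "spin": 0}
    - {"jaw": 1, "tx": 0, "ty": 0, "tz": 0, "spin": 0}
    - {"jaw": 1, "tx": 0, "ty": 0, "tz": 0, "spin": 0}
    - {"jaw": 1, "tx": 0, "ty": 0, "tz": 0, "spin": 0}
    - {"jaw": 1, "tx": 0, "ty": 0, "tz": 0, "spin": 0}
    - {"jaw": 1, "tx": 0, "ty": 0, "tz": 0, "spin": 0}

```text
time_s: 37.1
tool_pos: [0.6154, -0.1504, -0.0028]
tcp_rot: [-2.308, -2.131, 0.001]
contact_force: [-8.0, 2.4, 13.5]
width: 0.0389
grip_force: 42.2
```

The contact height matches the other two seats (floor ≈ 9 mm), so I'll release.

Call:
drive_tool:
  targets:
    - {"jaw": 0.3, "tx": 0, "ty": 0, "tz": -0.04, "spin": 0}
    - {"jaw": -0.3, "tx": 0, "ty": 0, "tz": 0, "spin": 0}
    - {"jaw": -1, "tx": 0, "ty": 0, "tz": 0, "spin": 0}
    - {"jaw": -1, "tx": 0, "ty": 0, "tz": 0, "spin": 0}
    - {"jaw": -1, "tx": 0, "ty": 0, "tz": 0, "spin": 0}
    - {"jaw": -1, "tx": 0, "ty": 0, "tz": -0.5, "spin": 0}
    - {"jaw": -1, "tx": 0, "ty": 0, "tz": -1, "spin": 0}
    - {"jaw": -1, "tx": 0, "ty": 0, "tz": -1, "spin": 0}
    - {"jaw": -1, "tx": 0, "ty": 0, "tz": -1, "spin": 0}
    - {"jaw": -1, "tx": 0, "ty": 0, "tz": -0.5, "spin": 0}

```text
time_s: 38.35
tool_pos: [0.6164, -0.1508, 0.0983]
tcp_rot: [2.306, 2.129, 0.003]
contact_force: [-0.1, -0.0, -0.3]
width: 0.085
grip_force: 0.0
```

```bash
python3 placed.py adapter_centre .615 -.149 0
python3 s.py .443 .314 .10 -.08 20 | head -3
```

```text
tcp [ 0.616372   -0.15076148  0.09832107]
0.003 0.85 [244.9, 180.0, 303.3, 244.9] [ 0.61514212 -0.15348055  0.09992096] 0.9680638909339905
0.009 0.85 [244.9, 180.0, 303.3, 244.9] [ 0.6151796  -0.15092316  0.13264828] 0.9572085738182068
0.015 0.85 [244.9, 180.0, 303.3, 244.9] [ 0.61554894 -0.14893348  0.104278  ] 0.9174472093582153
w 0.0857 g 0.0 f [-1.   0.8  0.5]
t 38.45 pos [ 0.6165 -0.1508  0.0979] psi -0.08 spin 0.0 rows 20 q6 -0.24
{'tx': np.float64(0.9), 'ty': np.float64(-0.42), 'tz': np.float64(-0.0), 'spin': np.float64(0.0)}
```

Call:
drive_tool:
  targets:
    - {"jaw": -1, "tx": 0.9, "ty": -0.42, "tz": 0, "spin": 0}
    - {"jaw": -1, "tx": 0.9, "ty": -0.42, "tz": 0, "spin": 0}
    - {"jaw": -1, "tx": 0.9, "ty": -0.42, "tz": 0, "spin": 0}
    - {"jaw": -1, "tx": 0.9, "ty": -0.42, "tz": 0, "spin": 0}
    - {"jaw": -1, "tx": 0.9, "ty": -0.42, "tz": 0, "spin": 0}
    - {"jaw": -1, "tx": 0.9, "ty": -0.42, "tz": 0, "spin": 0}
    - {"jaw": -1, "tx": 0.9, "ty": -0.42, "tz": 0, "spin": 0}
    - {"jaw": -1, "tx": 0.9, "ty": -0.42, "tz": 0, "spin": 0}
    - {"jaw": -1, "tx": 0.9, "ty": -0.42, "tz": 0, "spin": 0}
    - {"jaw": -1, "tx": 0.9, "ty": -0.42, "tz": 0, "spin": 0}

```text
time_s: 39.75
tool_pos: [0.5276, 0.0839, 0.0956]
tcp_rot: [2.308, 2.131, 0.0]
contact_force: [-0.1, 0.1, -0.5]
width: 0.0851
grip_force: 0.0
```

Call:
drive_tool:
  targets:
    - {"jaw": -1, "tx": 0.9, "ty": -0.42, "tz": 0, "spin": 0}
    - {"jaw": -1, "tx": 0.9, "ty": -0.42, "tz": 0, "spin": 0}
    - {"jaw": -1, "tx": 0.9, "ty": -0.42, "tz": 0, "spin": 0}
    - {"jaw": -1, "tx": 0.9, "ty": -0.42, "tz": 0, "spin": 0}
    - {"jaw": -1, "tx": 0.9, "ty": -0.42, "tz": 0, "spin": 0}
    - {"jaw": -1, "tx": 0.9, "ty": -0.42, "tz": 0, "spin": 0}
    - {"jaw": -1, "tx": 0.9, "ty": -0.42, "tz": 0, "spin": 0}
    - {"jaw": -1, "tx": 0.9, "ty": -0.42, "tz": 0, "spin": 0}
    - {"jaw": -1, "tx": 0.9, "ty": -0.42, "tz": 0, "spin": 0}
    - {"jaw": -1, "tx": 0.9, "ty": -0.42, "tz": 0, "spin": 0}

```text
time_s: 41.0
tool_pos: [0.4406, 0.3163, 0.0956]
tcp_rot: [2.308, 2.131, 0.001]
contact_force: [-0.6, -0.5, 0.2]
width: 0.0852
grip_force: 0.0
```

```bash
python3 look.py nipple_centre .443 .314 0 w10; python3 s.py .443 .314 -.02 -.08 1;python3 - <<'E'
from h import *
o=get_obs(); im=snapshot('wrist'); C=cam('wrist',o)
for r in spot_point('wrist','nipple_centre'): print(r['p'],toz(C,r['uv'],.026)[0])
E
```

```text
nipple_centre 0.9 [266.3, 187.8, 298.6, 235.4] [282.39842454 206.06597458]
fit [0.4435 0.315  0.081 ] 0.9393344521522522
w 0.0851 g 0.0 f [ 0.6  0.4 -0.9]
t 41.1 pos [0.4403 0.317  0.0956] psi -0.077 spin 0.2 rows 1 q6 0.6
{'tx': np.float64(-0.11), 'ty': np.float64(0.12), 'tz': np.float64(4.63), 'spin': np.float64(0.02)}
0.73 [0.44146689 0.3150848  0.026     ]
```

Call:
drive_tool:
  targets:
    - {"jaw": -1, "tx": -0.07, "ty": 0.11, "tz": 0, "spin": 0}
    - {"jaw": -1, "tx": 0, "ty": 0, "tz": 0.9, "spin": 0}
    - {"jaw": -1, "tx": 0, "ty": 0, "tz": 0.9, "spin": 0}
    - {"jaw": -1, "tx": 0, "ty": 0, "tz": 0.9, "spin": 0}
    - {"jaw": -1, "tx": 0, "ty": 0, "tz": 0.9, "spin": 0}
    - {"jaw": -1, "tx": 0, "ty": 0, "tz": 0.7, "spin": 0}
    - {"jaw": -1, "tx": 0, "ty": 0, "tz": 0.3, "spin": 0}
    - {"jaw": 0, "tx": 0, "ty": 0, "tz": 0, "spin": 0}
    - {"jaw": 0.5, "tx": 0, "ty": 0, "tz": 0, "spin": 0}
    - {"jaw": 1, "tx": 0, "ty": 0, "tz": 0, "spin": 0}
  squeeze: 40

```text
time_s: 42.5
tool_pos: [0.445, 0.3134, -0.0186]
tcp_rot: [2.308, 2.131, 0.003]
contact_force: [0.7, 0.5, -0.1]
width: 0.0323
grip_force: 0.0
```

Call:
drive_tool:
  targets:
    - {"jaw": 1, "tx": 0, "ty": 0, "tz": 0, "spin": 0}
    - {"jaw": 1, "tx": 0, "ty": 0, "tz": 0, "spin": 0}
    - {"jaw": 1, "tx": 0, "ty": 0, "tz": 0, "spin": 0}
    - {"jaw": 1, "tx": 0, "ty": 0, "tz": 0, "spin": 0}
    - {"jaw": 1, "tx": 0, "ty": 0, "tz": 0, "spin": 0}
    - {"jaw": 1, "tx": 0, "ty": 0, "tz": 0, "spin": 0}
    - {"jaw": 1, "tx": 0, "ty": 0, "tz": 0, "spin": 0}
    - {"jaw": 1, "tx": 0, "ty": 0, "tz": 0, "spin": 0}
    - {"jaw": 1, "tx": 0, "ty": 0, "tz": 0, "spin": 0}
    - {"jaw": 1, "tx": 0, "ty": 0, "tz": 0, "spin": 0}

```text
time_s: 43.75
tool_pos: [0.4448, 0.3134, -0.0187]
tcp_rot: [2.308, 2.131, 0.002]
contact_force: [-1.6, -1.2, 5.9]
width: 0.0231
grip_force: 39.5
```

Call:
drive_tool:
  targets:
    - {"jaw": 1, "tx": 0, "ty": 0, "tz": -0.2, "spin": 0}
    - {"jaw": 1, "tx": 0, "ty": 0, "tz": -0.5, "spin": 0}
    - {"jaw": 1, "tx": 0, "ty": 0, "tz": -0.9, "spin": 0}
    - {"jaw": 1, "tx": 0, "ty": 0, "tz": -0.9, "spin": 0}
    - {"jaw": 1, "tx": 0, "ty": 0, "tz": -0.9, "spin": 0}
    - {"jaw": 1, "tx": 0, "ty": 0, "tz": -0.9, "spin": 0}
    - {"jaw": 1, "tx": 0, "ty": 0, "tz": -0.4, "spin": 0}
    - {"jaw": 1, "tx": 0, "ty": 0, "tz": 0, "spin": 0}
    - {"jaw": 1, "tx": 0, "ty": 0, "tz": 0, "spin": 0}
    - {"jaw": 1, "tx": 0, "ty": 0, "tz": 0, "spin": 0}

```text
time_s: 45.0
tool_pos: [0.4436, 0.3126, 0.0967]
tcp_rot: [-2.308, -2.131, 0.003]
contact_force: [0.1, -0.2, -2.4]
width: 0.0229
grip_force: 39.2
```

```bash
python3 held.py nipple_centre .019; python3 s.py .624 -.039 .096 -.08 17|head -3
```

```text
0.56 [248.2, 233.8, 308.9, 335.2] tcp [0.44358254 0.31256123 0.0966941 ] fit [ 0.44397212  0.31435758 -0.07973474] 0.919661819934845 tool dx 0.00182169631790272 dy 0.00024509346642132105 dyaw 9.03402293155886e-05
w 0.023 g 39.2 f [ 1.5  0.7 -1. ]
t 45.1 pos [0.4438 0.3127 0.0971] psi -0.08 spin 0.0 rows 17 q6 0.59
{'tx': np.float64(-0.79), 'ty': np.float64(0.49), 'tz': np.float64(0.0), 'spin': np.float64(0.0)}
```

Call:
drive_tool:
  targets:
    - {"jaw": 1, "tx": -0.8, "ty": 0.49, "tz": 0, "spin": 0}
    - {"jaw": 1, "tx": -0.8, "ty": 0.49, "tz": 0, "spin": 0}
    - {"jaw": 1, "tx": -0.8, "ty": 0.49, "tz": 0, "spin": 0}
    - {"jaw": 1, "tx": -0.8, "ty": 0.49, "tz": 0, "spin": 0}
    - {"jaw": 1, "tx": -0.8, "ty": 0.49, "tz": 0, "spin": 0}
    - {"jaw": 1, "tx": -0.8, "ty": 0.49, "tz": 0, "spin": 0}
    - {"jaw": 1, "tx": -0.8, "ty": 0.49, "tz": 0, "spin": 0}
    - {"jaw": 1, "tx": -0.8, "ty": 0.49, "tz": 0, "spin": 0}
    - {"jaw": 1, "tx": -0.8, "ty": 0.49, "tz": 0, "spin": 0}
    - {"jaw": 1, "tx": -0.8, "ty": 0.49, "tz": 0, "spin": 0}

```text
time_s: 46.4
tool_pos: [0.5507, 0.1032, 0.0977]
tcp_rot: [-2.308, -2.131, 0.0]
contact_force: [-0.7, 0.1, -1.8]
width: 0.023
grip_force: 39.3
```

Call:
drive_tool:
  targets:
    - {"jaw": 1, "tx": -0.8, "ty": 0.49, "tz": 0, "spin": 0}
    - {"jaw": 1, "tx": -0.8, "ty": 0.49, "tz": 0, "spin": 0}
    - {"jaw": 1, "tx": -0.8, "ty": 0.49, "tz": 0, "spin": 0}
    - {"jaw": 1, "tx": -0.8, "ty": 0.49, "tz": 0, "spin": 0}
    - {"jaw": 1, "tx": -0.8, "ty": 0.49, "tz": 0, "spin": 0}
    - {"jaw": 1, "tx": -0.75, "ty": 0.49, "tz": 0, "spin": 0}
    - {"jaw": 1, "tx": -0.7, "ty": 0.45, "tz": 0.3, "spin": 0}
    - {"jaw": 1, "tx": 0, "ty": 0, "tz": 0.9, "spin": 0}
    - {"jaw": 1, "tx": 0, "ty": 0, "tz": 0.9, "spin": 0}
    - {"jaw": 1, "tx": 0, "ty": 0, "tz": 0, "spin": 0}

```text
time_s: 47.65
tool_pos: [0.622, -0.0389, 0.0424]
tcp_rot: [-2.305, -2.128, 0.006]
contact_force: [-0.8, 0.3, -1.8]
width: 0.0228
grip_force: 39.3
```

```bash
python3 held.py nipple_centre .019; python3 s.py .624 -.0395 .00 -.08 1|head -3
```

```text
0.75 [249.6, 231.3, 306.6, 338.8] tcp [ 0.62201523 -0.03890727  0.04238302] fit [ 0.62247807 -0.03668228 -0.07131402] 0.9078287482261658 tool dx 0.002254865809053572 dy 0.00028352256084029627 dyaw 0.00869694289642195
w 0.023 g 39.3 f [ 0.2 -0.2 -1.3]
t 47.75 pos [ 0.6243 -0.039   0.0455] psi -0.08 spin 0.0 rows 1 q6 -0.07
{'tx': np.float64(-0.02), 'ty': np.float64(-0.01), 'tz': np.float64(1.82), 'spin': np.float64(0.0)}
```

Call:
drive_tool:
  targets:
    - {"jaw": 1, "tx": -0.06, "ty": 0, "tz": 0.5, "spin": 0}
    - {"jaw": 1, "tx": 0, "ty": 0, "tz": 0.7, "spin": 0}
    - {"jaw": 1, "tx": 0, "ty": 0, "tz": 0.5, "spin": 0}
    - {"jaw": 1, "tx": 0, "ty": 0, "tz": 0.25, "spin": 0}
    - {"jaw": 1, "tx": 0, "ty": 0, "tz": 0.08, "spin": 0}
    - {"jaw": 1, "tx": 0, "ty": 0, "tz": 0.04, "spin": 0}
    - {"jaw": 1, "tx": 0, "ty": 0, "tz": 0.04, "spin": 0}
    - {"jaw": 1, "tx": 0, "ty": 0, "tz": 0, "spin": 0}
    - {"jaw": 1, "tx": 0, "ty": 0, "tz": 0, "spin": 0}
    - {"jaw": 1, "tx": 0, "ty": 0, "tz": 0, "spin": 0}

```text
time_s: 49.05
tool_pos: [0.624, -0.0402, -0.0071]
tcp_rot: [2.308, 2.131, 0.0]
contact_force: [0.6, -1.0, -1.0]
width: 0.0231
grip_force: 39.3
```

Call:
drive_tool:
  targets:
    - {"jaw": 1, "tx": 0, "ty": 0, "tz": 0.04, "spin": 0}
    - {"jaw": 1, "tx": 0, "ty": 0, "tz": 0, "spin": 0}
    - {"jaw": 1, "tx": 0, "ty": 0, "tz": 0.04, "spin": 0}
    - {"jaw": 1, "tx": 0, "ty": 0, "tz": 0, "spin": 0}
    - {"jaw": 1, "tx": 0, "ty": 0, "tz": 0.04, "spin": 0}
    - {"jaw": 1, "tx": 0, "ty": 0, "tz": 0, "spin": 0}
    - {"jaw": 1, "tx": 0, "ty": 0, "tz": 0, "spin": 0}
    - {"jaw": 1, "tx": 0, "ty": 0, "tz": 0, "spin": 0}
    - {"jaw": 1, "tx": 0, "ty": 0, "tz": 0, "spin": 0}
    - {"jaw": 1, "tx": 0, "ty": 0, "tz": 0, "spin": 0}

```text
time_s: 50.3
tool_pos: [0.624, -0.0402, -0.0096]
tcp_rot: [2.308, 2.131, -0.0]
contact_force: [-3.0, -0.5, 6.5]
width: 0.0223
grip_force: 39.9
```

Contact is exactly at the predicted floor height. Release.

Call:
drive_tool:
  targets:
    - {"jaw": 0.6, "tx": 0, "ty": 0, "tz": -0.02, "spin": 0}
    - {"jaw": 0.2, "tx": 0, "ty": 0, "tz": 0, "spin": 0}
    - {"jaw": -0.4, "tx": 0, "ty": 0, "tz": 0, "spin": 0}
    - {"jaw": -1, "tx": 0, "ty": 0, "tz": 0, "spin": 0}
    - {"jaw": -1, "tx": 0, "ty": 0, "tz": 0, "spin": 0}
    - {"jaw": -1, "tx": 0, "ty": 0, "tz": -0.5, "spin": 0}
    - {"jaw": -1, "tx": 0, "ty": 0, "tz": -1, "spin": 0}
    - {"jaw": -1, "tx": 0, "ty": 0, "tz": -1, "spin": 0}
    - {"jaw": -1, "tx": 0, "ty": 0, "tz": -1, "spin": 0}
    - {"jaw": -1, "tx": 0, "ty": 0, "tz": -1, "spin": 0}

```text
time_s: 51.55
tool_pos: [0.6243, -0.0403, 0.1047]
tcp_rot: [2.308, 2.13, 0.001]
contact_force: [0.5, 0.5, 0.2]
width: 0.0855
grip_force: 0.0
```

Call:
drive_tool:
  targets:
    - {"jaw": -1, "tx": -0.5, "ty": -0.8, "tz": -0.8, "spin": 0}
    - {"jaw": -1, "tx": -0.5, "ty": -0.8, "tz": -0.8, "spin": 0}
    - {"jaw": -1, "tx": -0.5, "ty": -0.8, "tz": -0.8, "spin": 0}
    - {"jaw": -1, "tx": -0.5, "ty": -0.8, "tz": -0.5, "spin": 0}
    - {"jaw": -1, "tx": -0.5, "ty": -0.8, "tz": 0, "spin": 0}
    - {"jaw": -1, "tx": -0.5, "ty": -0.8, "tz": 0, "spin": 0}
    - {"jaw": -1, "tx": -0.5, "ty": -0.5, "tz": 0, "spin": 0}
    - {"jaw": -1, "tx": 0, "ty": 0, "tz": 0, "spin": 0}
    - {"jaw": -1, "tx": 0, "ty": 0, "tz": 0, "spin": 0}
    - {"jaw": -1, "tx": 0, "ty": 0, "tz": 0, "spin": 0}

```text
time_s: 52.8
tool_pos: [0.4854, -0.1166, 0.1752]
tcp_rot: [-2.308, -2.132, -0.0]
contact_force: [0.6, 0.1, -0.4]
width: 0.0853
grip_force: 0.0
```

```bash
python3 - <<'E'
from h import *
w=snapshot('wrist'); s=snapshot('side'); t=snapshot('top')
a=cv2.resize(s[150:290,240:430],(400,295),interpolation=cv2.INTER_CUBIC); b=cv2.resize(t[115:255,185:385],(400,280),interpolation=cv2.INTER_CUBIC)
c=np.zeros((600,800,3),np.uint8); c[:295,:400]=a; c[:280,400:]=b; c[300:,:400]=cv2.resize(w,(400,300)); save('final',c)
print(get_obs()['time_s'])
E
```

```text
52.95
```

View pics/final.png

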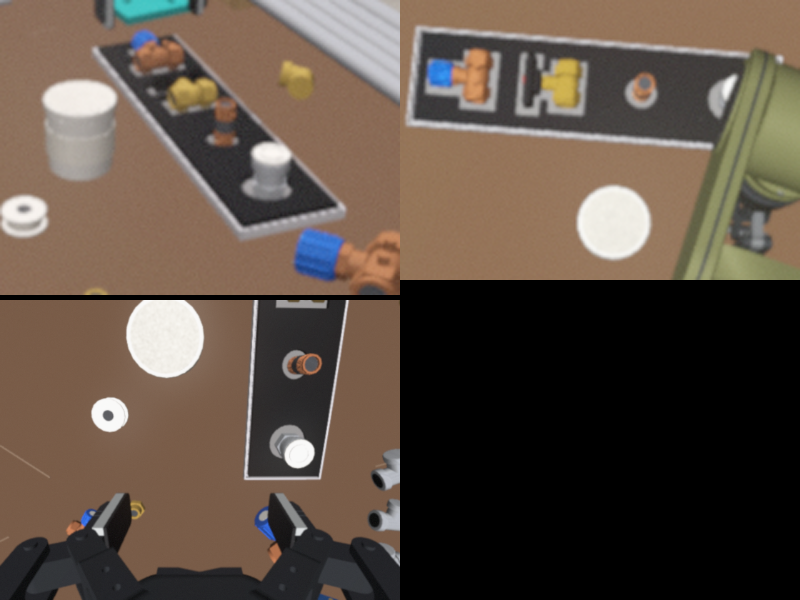

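All four parts are in their cut-outs, upright or lying as before. In the side view the regulating valve is at (160,50), the ball valve at (192,92), the nipple at (225,120) and the adapter at (270,170). The tub at (80,130) hasn't moved, and the arm is clear of everything.

```bash
python3 -c "
from plant import *
print(sign_off())"
```

```text
the job is handed in; nothing more can be done
None
```

The ball valve, regulating valve, press adapter and nipple are each down in their matching cut-outs, the paste tub shows no shift in the final pictures, and the job was handed in at about 53 s of the 104 s limit.

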